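Bone ends into the jar, sprung press lid held home

TASK

Empty the four bone ends from the steel scoop into the lone empty glass jar by tipping the scoop over it, and set the scoop back down flat on the table. Then take the sprung press lid by its knob, lower its plunger plate into that jar onto the bone ends and push down against the spring until the lid sits level and fully home on the glass rim, and keep holding it firmly there so that I can snap the clips on: finish while holding, do not let go. It is glass, so press without slamming, keep the jar standing and leave the other things on the bench where they are.

Things in the scene. Friction and masses are not known exactly. Their poses are not given: they have to be found in the camera images.
- scoop: Straight-sided stainless trim scoop lying flat, 0.2 kg. Origin: under the pan floor; its x runs from the open mouth (x = -65 mm) to the rear wall (x = +52), z up. Pan 80 mm wide outside, floor 2 mm thick, side walls 30 mm high, rear wall 38, no front wall. Mouth starts turned roughly to the robot. Pieces begin to slide at 27 to 35 degrees of tip, mouth down; 55 to 65 empties it.
- scoop_handle (a point): Middle of the scoop's straight black flat-sided handle behind the rear wall, at x = 95, z = 32 mm of the scoop: the place to pinch it, across its 16 mm width (scoop's y), from above. The handle runs from x = 52 to 137 mm and is 22 mm tall (z = 21 to 43 mm).
- scoop_mouth (a point): Middle of the scoop's open front edge, on the floor's upper face (scoop x = -65, z = 2 mm): the edge over which the pieces slide out. Same axes as the scoop.
- jar: The lone empty clear glass jar standing upright by itself in the work area (other jars hold duck legs, or stand empty at the far right edge). Origin: centre of its underside. Outer diameter 114 mm, rim at z = 136 mm, mouth and inside 98 mm in diameter, inner floor at z = 8 mm; 0.42 kg, loose.
- press_lid: Steel press lid with a sprung plunger below it, 0.3 kg, standing upright on its plunger plate. Origin: centre of the flange's underside, the face that comes to rest on the jar rim (136 mm above the jar's origin when home); z up. Flange 115 mm in diameter, 3 to 5 mm thick; a locating step under it, 89 mm in diameter and 6 mm deep, drops into the mouth. Let go, the spring lifts it off the rim.
- lid_knob (a point): Middle of the round black knob on top of the press lid, on its axis, 26 mm above the lid's origin: the place to pinch it from above. Knob 32 mm in diameter, from 14 to 40 mm above the lid's origin, on an 18 mm neck.
- follower (a joint): Travel of the lid's round plunger plate (82 mm in diameter) towards the lid, in m: 0 spring relaxed, the plate's underside 124 mm below the lid's origin; at most 0.045. Spring force about 4 N at 0 and 0.2 N more per mm. With the lid home on the bone ends it reads 0.008 to 0.04, so that takes a push of some 3 to 10 N beyond the lid's weight; then 5 to 12 N more to bear firmly on the rim.
- bone_0: A trimmed, dry duck bone end: a hard amber-brown knuckle-shaped chunk about 25 x 30 x 17 mm, 18 g. Origin near the centre of its underside as it lies. It starts on the scoop's floor, one of four.
- bone_1: A trimmed, dry duck bone end: a hard amber-brown knuckle-shaped chunk about 24 x 37 x 15 mm, 18 g. Origin near the centre of its underside as it lies. It starts on the scoop's floor, one of four.
- bone_2: A trimmed, dry duck bone end: a hard amber-brown knuckle-shaped chunk about 20 x 26 x 15 mm, 18 g. Origin near the centre of its underside as it lies. It starts on the scoop's floor, one of four.
- bone_3: A trimmed, dry duck bone end: a hard amber-brown knuckle-shaped chunk about 24 x 37 x 15 mm, 18 g. Origin near the centre of its underside as it lies. It starts on the scoop's floor, one of four.
- mill: Bystander: clear salt mill with a grey domed top, 44 mm in diameter, 90 mm tall, between the robot and the work. Origin under its centre.
- steel_cup: Bystander: small empty steel portion cup, 56 mm in diameter, 50 mm tall. Origin under its centre.
- timer: Bystander: round wind-up kitchen timer, 67 mm in diameter, 42 mm tall. Origin under its centre.
Things that resemble listed ones, but are neither listed nor needed, are in the scene too. Leave any orange look-alike of the jar alone.

How it is judged:
By the outcome, as a careful person would: the job done as asked, in the order asked, and still so for the second after the job is handed in, while the arm keeps its last pose, push and grip.
It also fails if it takes over 72 s, if anything falls off the work surface, if the arm or the gripper's body presses on something with over 40 N, if the wrist force passes 120 N, or if a joint passes its speed limit or range.

ROBOT

A 6-joint arm with a two-finger parallel gripper is mounted at the origin on the work surface; the furniture and walls round the work are solid. World frame = base frame: x ahead of the robot, y to its left, z up, the work surface at z = 0. Lengths are in m, angles in degrees, forces in N, time in s.
With the tool pointing down it reaches from about 0.3 to 0.75 m from the base axis. Payload 8.5 kg.
Tool frame: the origin (TCP) lies at the very end of the fingers, on their centre line; the grasp point (between the pads) lies 19 mm behind it (env.hold_point_z is the distance from the TCP to the grasp point, in m); z points along the fingers, y is the line along which they close (so a half turn about z gives the same grasp; the last joint's range is limited). The gripper opens to 85 mm and grips with 20 to 120 N. Pads are 22 mm wide; open, the fingers measure 114 mm over their backs; the gripper's body (76 mm by 85 mm) begins 54 mm behind the grasp point. The pads swing forward as they close: fully open they stand 13 mm farther back than shut.
Start: joints at [-79.716, 21.807, 74.336, -0, 83.858, -12.336], TCP at [0.212, -0.508, 0.231] pointing down, gripper open.
Joint ranges: [-178.18, 178.18], [-50.72, 133.34], [12.68, 142.11], [-81.47, 261.47], [9.98, 163.14], [-165.26, 165.26]. Speed limits (degrees/s): [136.94, 136.94, 180, 180, 180, 180].

INTERFACE

Orientations are given as a 3x3 rotation matrix whose columns are the frame's x, y, z axes.
In Python, from rig import env, optics gives the robot as it stands.
- The arm moves only by the shell command python3 -m jog 'ROWS' [OPENING] [FORCE]. ROWS is JSON, a list of rows, each an object with "linear": the shift along the tool's x, y, z in units of 40 mm (1.0 is 40 mm), a list of three; "roll": the turn about the tool's z in units of 5 degrees (1.0 is 5 degrees). A call has 1 to 12 rows; each row shifts and turns the commanded pose from where the row before left it, along the tool's axes as they then stand; what a row does not reach is not made up. A row lasts 1/12 s, in which the tool goes at most 41.7 mm and 7.16 degrees, less where a joint would pass 70% of its speed; a pose out of reach is approached as far as the arm can. A call is refused whole if a number of a shift passes 1 or a number of a turn 1, either way. A call with a gripper value outside its range is refused whole. OPENING is the opening, from -1 (shut) to 1 (fully open), set as the call begins (- or left out, the last holds). The fingers move at their own pace and stop on an object; FORCE is the grip in N (left out, the last holds). Time passes only in rows, so rows that do not move let the fingers close. It gives the time, the measured TCP pose, the force, the opening and the grip force at its end, in the units of the state.
- env.observe(): the state, without advancing time (a new reading comes with each control period).
- optics.get_image(name): name is "side" or "top" or "wrist"; returns the picture (420x560x3 uint8, red, green, blue); there is no depth.
- optics.calibration(name): a dict with "fov_y" (degrees; the focal length in pixels is half the picture's height over the tangent of half this angle, whatever the lens; pixels are square), "cx", "cy" (the principal point, pixels), "T" (4x4, takes a point from camera to world coordinates). Camera axes: x right, y down, z forward; pixel columns grow to the right and rows downward; lengths in m; the calibration is good to about 2 mm. The wrist camera is an equidistant fisheye: a pixel r from the principal point sees the ray r / f radians off the axis. A picture is of the moment at which its call begins: read the wrist's pose just before it. calibration takes no time and is no camera call; for the wrist camera it gives the pose at the moment of the call.
- env.close_job(): hands the job in; it is judged then, once.
The state is a dict: "time_s": time; "q": joint angles; "qvel": joint speeds; "joint_efforts": joint torques, N m; "position": TCP position; "tool_rot": TCP orientation; "ft_force": force on the tool from outside, world axes, zero at the start; "wrist_torque": the same for the moment, N m; "grip_width": finger opening in m; "gripper_force": force on a finger pad.
Only numpy, scipy, OpenCV 4.12 (cv2) and the standard library are available. Lean on these libraries where they do the work, as an engineer would, in place of code of your own. Each camera call takes 0.05 s, during which the arm holds its last target. There are 200 camera calls.

## Working session

There is one attempt and no reset: what is moved stays moved. The work goes in short steps, Python scripts to look and compute and a shell command to move; the robot and the scene stay as the last step left them, time stands still between calls to the robot, and variables do not carry over. Pictures are saved under pics/ and viewed, at most 10 in all, crops included, and the job is handed in when it is done.

```bash
ls; mkdir -p pics
cat > h.py <<'E'
import numpy as np, cv2
from rig import env, optics
def ray(name,u,v,c=None):
    c=c or optics.calibration(name); f=210/np.tan(np.radians(c["fov_y"]/2)); T=np.array(c["T"])
    x,y=(u-c["cx"])/f,(v-c["cy"])/f
    if name=="wrist":
        r=np.hypot(x,y); d=np.array([np.sin(r)*x/max(r,1e-9),np.sin(r)*y/max(r,1e-9),np.cos(r)])
    else: d=np.array([x,y,1.])
    return T[:3,3],T[:3,:3]@d
def at(name,u,v,z,c=None):
    o,d=ray(name,u,v,c); return np.round(o+d*(z-o[2])/d[2],4)
def proj(name,P,c=None):
    c=c or optics.calibration(name); f=210/np.tan(np.radians(c["fov_y"]/2)); T=np.linalg.inv(np.array(c["T"]))
    p=T[:3,:3]@np.array(P)+T[:3,3]
    if name=="wrist":
        s=np.hypot(p[0],p[1]); a=np.arctan2(s,p[2]); return np.round([c["cx"]+f*a*p[0]/s,c["cy"]+f*a*p[1]/s],1)
    return np.round([c["cx"]+f*p[0]/p[2],c["cy"]+f*p[1]/p[2]],1)
def snap(name,fn,s=1.4,box=None):
    im=optics.get_image(name)[:,:,::-1]; np.save(f"pics/{fn}.npy",im)
    if box: im=im[box[1]:box[3],box[0]:box[2]]
    cv2.imwrite(f"pics/{fn}.png",cv2.resize(im,None,fx=s,fy=s,interpolation=cv2.INTER_CUBIC))
E
python3 - <<'E'
from h import *
s=env.observe(); print({k:np.round(v,3).tolist() for k,v in s.items()}, env.hold_point_z)
for n in ("top","side","wrist"):
    c=optics.calibration(n); print(n,c["fov_y"],c["cx"],c["cy"],np.round(c["T"],3).tolist())
snap("top","top1"); snap("side","side1")
E
```

```text
pics
{'time_s': 0.0, 'q': [-79.716, 21.841, 74.384, 0.001, 83.858, -12.336], 'qvel': [0.031, 0.01, -0.007, -0.023, 0.015, -0.042], 'joint_efforts': [0.001, -44.846, -23.128, -0.0, 0.005, 0.0], 'position': [0.211, -0.507, 0.231], 'tool_rot': [[0.923, 0.385, -0.0], [0.385, -0.923, 0.001], [0.0, -0.001, -1.0]], 'ft_force': [0.532, 0.058, 0.071], 'wrist_torque': [-0.044, -0.041, 0.115], 'gripper_force': 0.0, 'grip_width': 0.085} 0.0187
top 48.052965465003155 281.0583977979768 208.8252095579275 [[0.016, -0.991, 0.132, 0.276], [-1.0, -0.014, 0.017, -0.009], [-0.015, -0.132, -0.991, 1.171], [0.0, 0.0, 0.0, 1.0]]
side 44.45392095815614 280.40158530453175 213.99298686377574 [[0.977, -0.12, 0.175, 0.197], [-0.212, -0.511, 0.833, -0.989], [-0.011, -0.851, -0.525, 0.708], [0.0, 0.0, 0.0, 1.0]]
wrist 65.70646984690485 282.36814054428265 211.94039741687152 [[0.383, -0.885, -0.265, 0.278], [-0.924, -0.367, -0.109, -0.481], [-0.001, 0.286, -0.958, 0.373], [0.0, 0.0, 0.0, 1.0]]
```

```bash
python3 -m jog --help 2>&1 | head -30
```

```text
invalid input: not JSON, or not a number
```

View pics/top1.png

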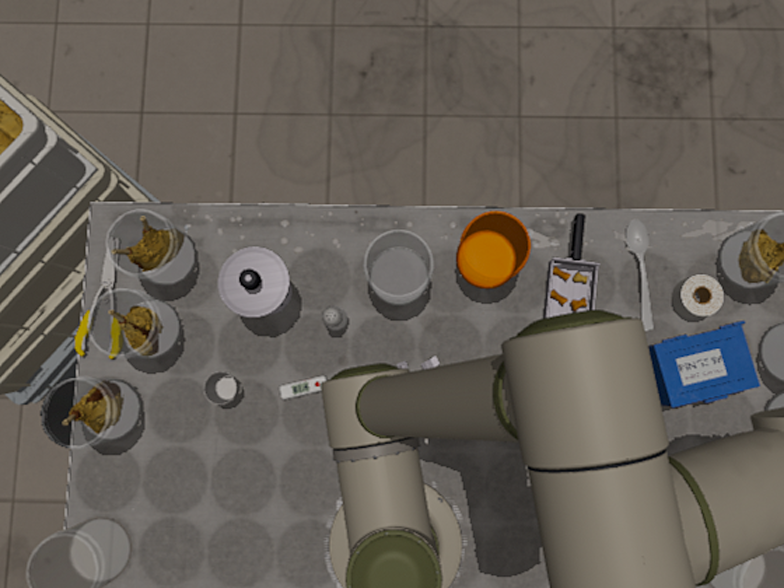

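View pics/side1.png

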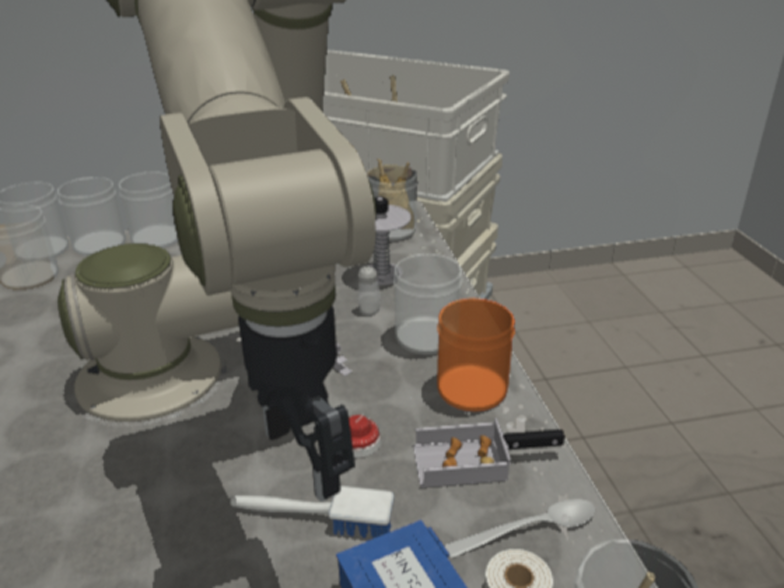

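Run:
```python
from h import *
A=lambda n,u,v,z: at(n,u/1.4,v/1.4,z)
print("jar rim",A("top",398.5,264,.136)); print("lid flange",A("top",254,282.5,.129),"knob",A("top",250,279,.164))
print("handle end",A("top",579,214,.043),"handle root",A("top",575.5,258,.043))
print("rear corners",A("top",550,259,.036),A("top",598,263,.036))
print("orange rim",A("top",494,246,.136), "mill", A("top",334,316,.08),"spoon",A("top",640,245,.02),A("top",648,328,.0))
print("side handle end",A("side",564,437,.032),"root",A("side",505,440,.032),"jar rim",A("side",429,273,.136),"knob",A("side",381,205,.15))
print("table edge",A("top",400,207,0))
```

```text
jar rim [0.4586 0.0015 0.136 ]
lid flange [0.4268 0.2326 0.129 ] knob [0.4271 0.2309 0.164 ]
handle end [ 0.5677 -0.3112  0.043 ] handle root [ 0.4896 -0.3035  0.043 ]
rear corners [ 0.4886 -0.2611  0.036 ] [ 0.4826 -0.3441  0.036 ]
orange rim [ 0.4897 -0.1503  0.136 ] mill [0.3794 0.108  0.08  ] spoon [ 0.5188 -0.4235  0.02  ] [ 0.3737 -0.4398  0.    ]
side handle end [ 0.5743 -0.3171  0.032 ] root [ 0.4941 -0.3048  0.032 ] jar rim [ 0.4622 -0.0137  0.136 ] knob [0.4337 0.2339 0.15  ]
table edge [0.5881 0.0017 0.    ]
```

```bash
cat >> h.py <<'E'
def go(*targets):
    "tool-axis shift in 40 mm units from the measured pose to each target"
    s=env.observe(); R=np.array(s["tool_rot"]); p=np.array(s["position"])
    print("t",round(s["time_s"],2),"pos",np.round(p,4),"yaw_x",round(float(np.degrees(np.arctan2(R[1,0],R[0,0]))),2),"tilt",round(float(np.degrees(np.arccos(-R[2,2]))),2))
    for t in targets: print(t,"->",np.round(R.T@(np.array(t)-p)/.04,2), "norm",round(float(np.linalg.norm(np.array(t)-p)/.04),1))
E
python3 -m jog '[{"linear":[0,0,0],"roll":0.92},{"linear":[0,0,0],"roll":0.92},{"linear":[0,0,0],"roll":0.92},{"linear":[0,0,0],"roll":0.92},{"linear":[0,0,0],"roll":0.92},{"linear":[0,0,0],"roll":0.92}]' 1 80
python3 -m jog '[{"linear":[0.64,-0.474,0],"roll":0},{"linear":[0.64,-0.474,0],"roll":0},{"linear":[0.64,-0.474,0],"roll":0},{"linear":[0.64,-0.474,0],"roll":0},{"linear":[0.64,-0.474,0],"roll":0},{"linear":[0.64,-0.474,0],"roll":0},{"linear":[0.64,-0.474,0],"roll":0},{"linear":[0.64,-0.474,0],"roll":0},{"linear":[0.64,-0.474,0],"roll":0},{"linear":[0.64,-0.474,0],"roll":0},{"linear":[0.64,-0.474,0],"roll":0},{"linear":[0.64,-0.474,0],"roll":0}]'
python3 - <<'E'
from h import *
go([.537,-.307,.1])
c=optics.calibration("wrist"); snap("wrist","w1"); np.save("pics/w1c.npy",c,allow_pickle=True)
im=np.ascontiguousarray(np.load("pics/w1.npy")); snap("top","top2"); 
import cv2
L=lambda x,y,z:[.489+ (x-.052)*.9962+y*.0872, -.303-(x-.052)*.0872+y*.9962, z]
for P in [L(.137,0,.043),L(.052,0,.043),L(-.065,.04,.03),L(-.065,-.04,.03),L(.052,.04,.038),L(.052,-.04,.038)]:
    u=proj("wrist",P,c); cv2.circle(im,(int(u[0]),int(u[1])),2,(0,0,255),-1)
cv2.imwrite("pics/w1o.png",cv2.resize(im,None,fx=1.4,fy=1.4))
E
```

```text
time_s: 0.6
position: [0.2115, -0.5075, 0.2309]
tool_rot: [[0.996, -0.091, -0.0], [-0.091, -0.996, 0.001], [-0.0, -0.001, -1.0]]
ft_force: [-0.6, -0.3, -0.0]
grip_width: 0.0852
gripper_force: 0.0
time_s: 1.6
position: [0.5384, -0.3065, 0.2309]
tool_rot: [[0.996, -0.087, -0.001], [-0.087, -0.996, 0.001], [-0.001, -0.001, -1.0]]
ft_force: [0.5, -0.9, -0.0]
grip_width: 0.0852
gripper_force: 0.0
t 1.6 pos [ 0.5384 -0.3065  0.2309] yaw_x -4.98 tilt 0.05
[0.537, -0.307, 0.1] -> [-0.03  0.02  3.27] norm 3.3
```

View pics/w1o.png

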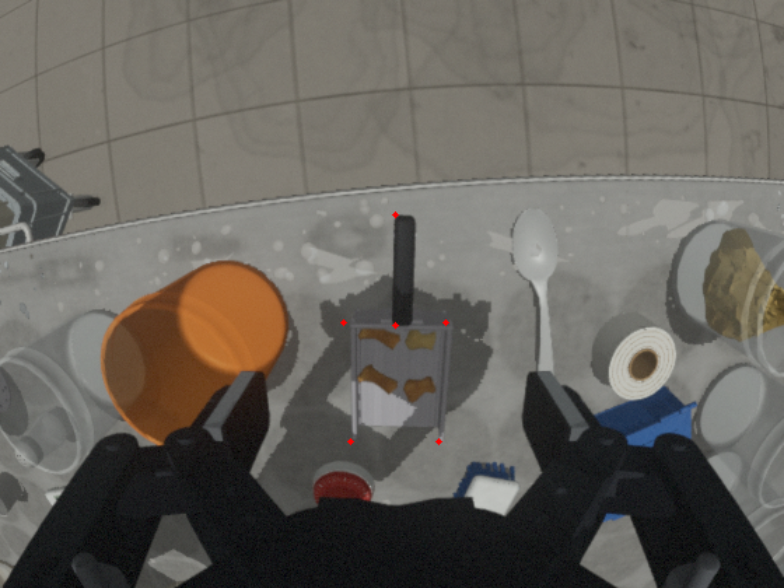

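Run:
```python
from h import *
c=np.load("pics/w1c.npy",allow_pickle=True).item()
A=lambda u,v,z: at("wrist",u/1.4,v/1.4,z,c)
a,b=A(404,217,.043),A(402,322,.043); print(a,b,np.degrees(np.arctan2(*(a-b)[1::-1])),np.linalg.norm(a-b))
print(A(352,323,.037),A(450,323,.037),A(355,437,.030),A(444,436,.030),A(357,426,.002),A(440,426,.002))
```

```text
[ 0.5718 -0.3169  0.043 ] [ 0.4915 -0.3086  0.043 ] -5.90127233578147 0.08072781428974773
[ 0.4919 -0.2692  0.037 ] [ 0.485  -0.3462  0.037 ] [ 0.3801 -0.2571  0.03  ] [ 0.374 -0.337  0.03 ] [ 0.3741 -0.2561  0.002 ] [ 0.3669 -0.3355  0.002 ]
```

```bash
python3 -m jog '[{"linear":[0,0.12,0.4],"roll":0.18},{"linear":[0,0,0.9],"roll":0},{"linear":[0,0,0.9],"roll":0},{"linear":[0,0,0.9],"roll":0},{"linear":[0,0,0.9],"roll":0},{"linear":[0,0,0.9],"roll":0},{"linear":[0,0,0.5],"roll":0},{"linear":[0,0,0.02],"roll":0},{"linear":[0,0,0],"roll":0}]'
python3 - <<'E'
from h import *
go([.538,-.312,.014])
E
python3 -m jog '[{"linear":[0,0,0],"roll":0},{"linear":[0,0,0],"roll":0},{"linear":[0,0,0],"roll":0},{"linear":[0,0,0],"roll":0},{"linear":[0,0,0],"roll":0},{"linear":[0,0,0],"roll":0},{"linear":[0,0,0],"roll":0},{"linear":[0,0,0],"roll":0},{"linear":[0,0,0],"roll":0}]' -1 80
```

```text
time_s: 2.45
position: [0.5363, -0.3127, 0.0141]
tool_rot: [[0.995, -0.103, -0.002], [-0.103, -0.995, 0.001], [-0.002, -0.001, -1.0]]
ft_force: [0.7, -0.4, 0.6]
grip_width: 0.0853
gripper_force: 0.0
t 2.45 pos [ 0.5363 -0.3127  0.0141] yaw_x -5.91 tilt 0.11
[0.538, -0.312, 0.014] -> [ 0.04 -0.02  0.  ] norm 0.0
time_s: 3.2
position: [0.5371, -0.3125, 0.015]
tool_rot: [[0.995, -0.102, 0.0], [-0.102, -0.995, -0.0], [0.0, 0.0, -1.0]]
ft_force: [0.3, 1.2, 5.5]
grip_width: 0.015
gripper_force: 78.3
```

```bash
python3 -m jog '[{"linear":[0,0,-0.1],"roll":0},{"linear":[0,0,-0.2],"roll":0},{"linear":[0,0,-0.2],"roll":0},{"linear":[0,0,-0.2],"roll":0},{"linear":[0,0,-0.1],"roll":0},{"linear":[0,0,0],"roll":0},{"linear":[0,0,0],"roll":0}]' -1 80
python3 - <<'E'
from h import *
go()
snap("side","side2",2.5,(240,240,470,420))
print(env.observe()["wrist_torque"])
E
```

```text
time_s: 3.78
position: [0.5369, -0.3124, 0.0467]
tool_rot: [[0.995, -0.102, 0.0], [-0.102, -0.995, -0.0], [0.0, 0.0, -1.0]]
ft_force: [-0.4, 0.0, -3.3]
grip_width: 0.0147
gripper_force: 78.1
t 3.78 pos [ 0.5369 -0.3124  0.0467] yaw_x -5.88 tilt 0.02
[-0.00974601 -0.17487151 -0.01934772]
```

View pics/side2.png

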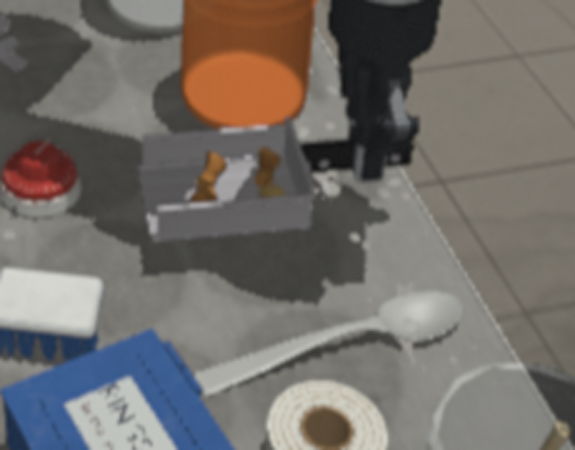

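```bash
python3 -m jog '[{"linear":[0,0,-0.2],"roll":0},{"linear":[0,0,-0.45],"roll":0},{"linear":[0,0,-0.7],"roll":0},{"linear":[0,0,-0.7],"roll":0},{"linear":[0,0,-0.7],"roll":0},{"linear":[0,0,-0.7],"roll":0},{"linear":[0,0,-0.7],"roll":0},{"linear":[0,0,-0.7],"roll":0},{"linear":[0,0,-0.7],"roll":0},{"linear":[0,0,-0.45],"roll":0},{"linear":[0,0,-0.2],"roll":0},{"linear":[0,0,0],"roll":0}]' -1 100
python3 - <<'E'
from h import *
j=np.array([.459,.001]); h=np.array([.995,-.103])
go([*(j+.124*h),.30])
E
```

```text
time_s: 4.83
position: [0.5371, -0.3126, 0.2962]
tool_rot: [[0.995, -0.102, 0.002], [-0.102, -0.995, -0.002], [0.002, 0.002, -1.0]]
ft_force: [0.6, -0.6, -2.6]
grip_width: 0.0146
gripper_force: 99.4
t 4.83 pos [ 0.5371 -0.3126  0.2962] yaw_x -5.88 tilt 0.17
[np.float64(0.58238), np.float64(-0.011771999999999998), 0.3] -> [ 0.36 -7.6  -0.11] norm 7.6
```

```bash
python3 -m jog '[{"linear":[0.03,-0.2,0],"roll":0},{"linear":[0.03,-0.45,0],"roll":0},{"linear":[0.03,-0.7,0],"roll":0},{"linear":[0.03,-0.85,0],"roll":0},{"linear":[0.03,-0.85,0],"roll":0},{"linear":[0.03,-0.85,0],"roll":0},{"linear":[0.03,-0.85,0],"roll":0},{"linear":[0.03,-0.85,0],"roll":0},{"linear":[0.03,-0.85,0],"roll":0},{"linear":[0.03,-0.7,-0.1],"roll":0},{"linear":[0.03,-0.35,0],"roll":0},{"linear":[0,-0.1,0],"roll":0}]'
python3 - <<'E'
from h import *
j=np.array([.459,.001]); h=np.array([.995,-.103])
go([*(j+.124*h),.30])
print(env.observe()["wrist_torque"])
c=optics.calibration("wrist"); np.save("pics/w2c.npy",c,allow_pickle=True)
snap("wrist","w2"); snap("side","side3"); snap("top","top3")
a=cv2.resize(np.load("pics/w2.npy"),(400,300)); b=np.load("pics/side3.npy")[60:360,200:500]
cv2.imwrite("pics/m3.png",np.hstack([a,cv2.resize(b,(400,300))]) if 0 else np.vstack([np.hstack([a,cv2.resize(b,(300,300))]),np.hstack([cv2.resize(np.load("pics/top3.npy"),(400,300)),np.zeros((300,300,3),np.uint8)])]))
E
```

```text
time_s: 5.83
position: [0.581, -0.0089, 0.2972]
tool_rot: [[0.995, -0.099, -0.002], [-0.099, -0.995, 0.001], [-0.002, -0.001, -1.0]]
ft_force: [0.2, -0.0, -1.7]
grip_width: 0.0145
gripper_force: 99.4
t 5.83 pos [ 0.581  -0.0089  0.2972] yaw_x -5.7 tilt 0.13
[np.float64(0.58238), np.float64(-0.011771999999999998), 0.3] -> [ 0.04  0.07 -0.07] norm 0.1
[-0.00726465 -0.18990002 -0.02975233]
```

View pics/m3.png

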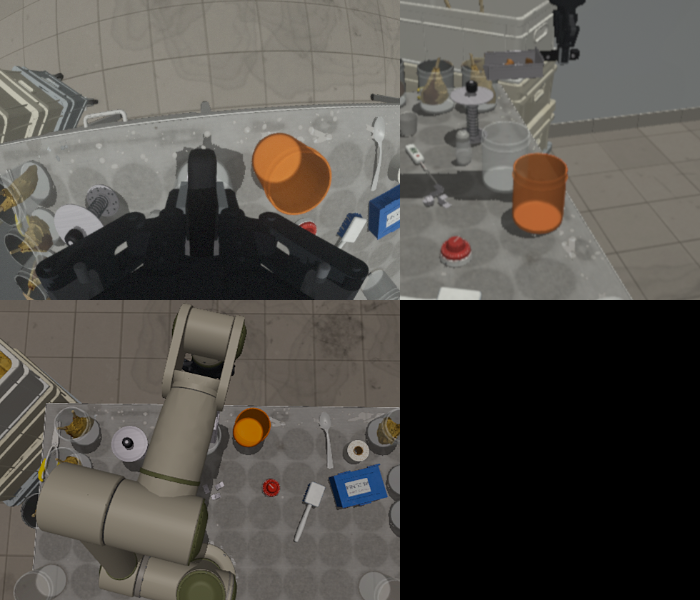

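```bash
cat > st.py <<'E'
from h import *
s=env.observe(); print("t",round(s["time_s"],2),"F",np.round(s["ft_force"],2),"T",np.round(s["wrist_torque"],3),"g",round(s["gripper_force"],1),"w",round(s["grip_width"],4))
E
for f in 60 40 30 20; do :; done
python3 -m jog '[{"linear":[0.04,0.07,-0.07],"roll":0},{"linear":[0,0,0],"roll":0}]' -1 50 >/dev/null; python3 st.py
python3 -m jog '[{"linear":[0,0,0],"roll":0},{"linear":[0,0,0],"roll":0}]' -1 35 >/dev/null; python3 st.py
python3 -m jog '[{"linear":[0,0,0],"roll":0},{"linear":[0,0,0],"roll":0}]' -1 27 >/dev/null; python3 st.py
python3 - <<'E'
from h import *
snap("side","side4",4,(340,80,460,200))
a=np.load("pics/side3.npy").astype(int);b=np.load("pics/side4.npy").astype(int)
print(np.abs(a-b).sum(2)[80:160,340:450].mean())
E
```

```text
t 6.15 F [-0.27 -0.06 -2.53] T [ 0.017 -0.192 -0.027] g 99.4 w 0.0144
t 6.32 F [-0.77 -1.06 -1.24] T [-0.042 -0.136  0.031] g 99.4 w 0.0146
t 6.48 F [-0.41 -0.13 -1.63] T [ 0.004 -0.099 -0.02 ] g 99.4 w 0.0144
8.19215909090909
```

```bash
python3 -m jog '[{"linear":[0,0,0],"roll":0},{"linear":[0,0,0],"roll":0},{"linear":[0,0,0],"roll":0}]' -0.98 27 ; python3 st.py
python3 - <<'E'
from h import *
c=optics.calibration("side")
snap("side","side5",5,(330,70,450,180))
for n in("side3","side4","side5"):
    im=np.load(f"pics/{n}.npy"); hsv=cv2.cvtColor(im[85:180,330:450],cv2.COLOR_BGR2HSV)
    m=(hsv[...,0]>8)&(hsv[...,0]<22)&(hsv[...,1]>110)&(hsv[...,2]>60); ys,xs=np.nonzero(m); print(n,m.sum(),xs.mean()+330,ys.mean()+85)
E
```

```text
time_s: 6.78
position: [0.5825, -0.0143, 0.3013]
tool_rot: [[0.995, -0.102, 0.0], [-0.102, -0.995, 0.0], [0.0, -0.0, -1.0]]
ft_force: [1.2, 0.4, -1.8]
grip_width: 0.0149
gripper_force: 99.4
t 6.78 F [ 1.2   0.42 -1.76] T [-0.027 -0.146 -0.002] g 99.4 w 0.0149
side3 6 330.5 121.0
side4 10 331.0 119.5
side5 11 330.90909090909093 119.63636363636363
```

View pics/side5.png

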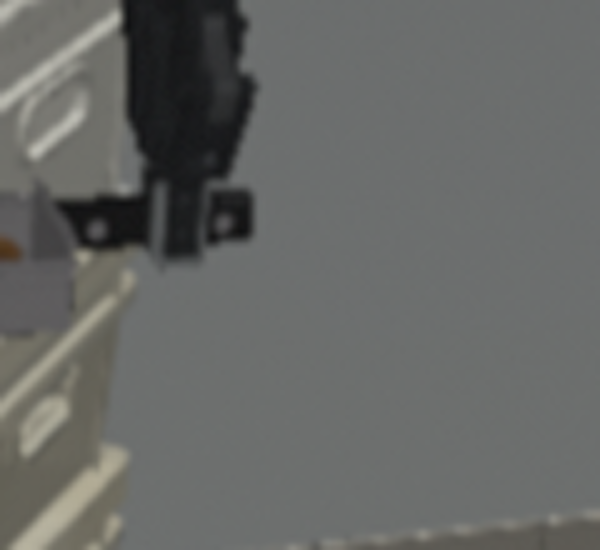

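```bash
python3 -m jog '[{"linear":[0,0,0],"roll":0},{"linear":[0,0,0],"roll":0}]' -0.66 20 >/dev/null; python3 st.py
python3 -m jog '[{"linear":[0,0,0],"roll":0},{"linear":[0,0,0],"roll":0}]' -0.65 20 >/dev/null; python3 st.py
```

```text
t 7.0 F [ 0.63  0.72 -1.68] T [-0.04  -0.137  0.042] g 72.0 w 0.0146
t 7.17 F [ 0.22 -0.26 -1.81] T [-0.046 -0.151  0.062] g 51.5 w 0.015
```

```bash
python3 -m jog '[{"linear":[0,0,0],"roll":0},{"linear":[0,0,0],"roll":0},{"linear":[0,0,0],"roll":0}]' -0.643 20 >/dev/null; python3 st.py
python3 -m jog '[{"linear":[0,0,0],"roll":0},{"linear":[0,0,0],"roll":0},{"linear":[0,0,0],"roll":0}]' -0.638 20 >/dev/null; python3 st.py
python3 - <<'E'
from h import *
snap("side","side6"); a=np.load("pics/side5.npy").astype(int);b=np.load("pics/side6.npy").astype(int)
d=np.abs(a-b).sum(2)>60; ys,xs=np.nonzero(d); print(d.sum(), (xs.min(),xs.max(),ys.min(),ys.max()) if d.sum() else "")
E
```

```text
t 7.42 F [ 0.27  0.54 -2.58] T [-0.014 -0.148 -0.002] g 36.9 w 0.0149
t 7.67 F [-0.11 -0.68 -2.15] T [ 0.046 -0.178 -0.08 ] g 26.5 w 0.0154
7 (np.int64(116), np.int64(373), np.int64(68), np.int64(280))
```

```bash
cat > st.py <<'E'
from h import *
s=env.observe(); print("t",round(s["time_s"],2),"F",np.round(s["ft_force"],2),"T",np.round(s["wrist_torque"],3),"g",round(s["gripper_force"],1),"w",round(s["grip_width"],4))
b=optics.get_image("side")[:,:,::-1].astype(int); np.save("pics/last.npy",b.astype(np.uint8))
d=np.abs(np.load("pics/side5.npy").astype(int)-b).sum(2)>60; d=cv2.morphologyEx(d.astype(np.uint8),cv2.MORPH_OPEN,np.ones((2,2)))
ys,xs=np.nonzero(d); print("  diff",d.sum(), (xs.min(),xs.max(),ys.min(),ys.max()) if d.sum() else "")
E
python3 -m jog '[{"linear":[0,0,0],"roll":0},{"linear":[0,0,0],"roll":0}]' -0.635 20 >/dev/null; python3 st.py
python3 -m jog '[{"linear":[0,0,0],"roll":0},{"linear":[0,0,0],"roll":0}]' -0.632 20 >/dev/null; python3 st.py
```

```text
t 7.88 F [ 0.29 -0.34 -2.98] T [-0.058 -0.219 -0.013] g 20.2 w 0.0157
  diff 0 
t 8.1 F [-0.36 -0.4  -2.57] T [-0.06  -0.181 -0.044] g 13.8 w 0.0159
  diff 307 (np.int64(287), np.int64(379), np.int64(107), np.int64(143))
```

```bash
cat > tilt.py <<'E'
from h import *
def pts(th,gx=.100,gz=.032,p=None,R=None):
    s=env.observe(); R=np.array(s["tool_rot"]); p=np.array(s["position"])-R[:,2]*.0187
    hx=R[:,0]; hy=-R[:,1]; t=np.radians(th)
    def W(x,y,z):
        a,b=x-gx,z-gz; return p+hx*(a*np.cos(t)-b*-np.sin(t)*-1*-1 if 0 else a*np.cos(t)-b*np.sin(t)*1.0*-1*-1)+hy*y+np.array([0,0,1])*(a*np.sin(t)+b*np.cos(t))
    return W
if __name__=="__main__":
    im=np.load("pics/last.npy").copy(); c=optics.calibration("side")
    for th in (0,10,20,30,45,60,77):
        W=pts(th); q=[proj("side",W(*P),c) for P in [(-.065,-.04,0),(-.065,.04,0),(-.065,0,.002),(.137,0,.043)]]
        print(th,[x.tolist() for x in q],"mouth",np.round(W(-.065,0,.002),3))
E
python3 tilt.py
```

```text
0 [[287.8, 138.5], [283.3, 123.9], [285.5, 130.1], [380.8, 106.8]] mouth [0.418 0.003 0.29 ]
10 [[291.7, 150.9], [287.1, 135.8], [289.2, 142.2], [379.9, 104.0]] mouth [0.426 0.002 0.262]
20 [[297.8, 162.0], [292.8, 146.4], [294.9, 153.2], [378.5, 101.4]] mouth [0.438 0.    0.235]
30 [[305.7, 171.6], [300.3, 155.6], [302.5, 162.7], [376.7, 99.2]] mouth [ 0.455 -0.001  0.212]
45 [[320.5, 182.7], [314.3, 166.4], [316.7, 173.7], [373.1, 96.6]] mouth [ 0.488 -0.005  0.182]
60 [[337.9, 189.5], [330.8, 172.9], [333.5, 180.6], [368.8, 95.1]] mouth [ 0.526 -0.009  0.162]
77 [[359.4, 191.7], [351.2, 175.2], [354.3, 183.0], [363.4, 94.9]] mouth [ 0.575 -0.014  0.153]
```

```bash
python3 -m jog '[{"linear":[0,0,0],"roll":0}]' -0.632 20 >/dev/null; python3 st.py
python3 -m jog '[{"linear":[0,0,0],"roll":0}]' -0.631 20 >/dev/null; python3 st.py
```

```text
t 8.23 F [-0.82 -0.2  -2.96] T [-0.005 -0.146 -0.031] g 13.7 w 0.0158
  diff 937 (np.int64(287), np.int64(382), np.int64(106), np.int64(149))
t 8.37 F [-0.69 -0.62 -3.12] T [ 0.002 -0.162 -0.014] g 11.7 w 0.0154
  diff 1302 (np.int64(287), np.int64(382), np.int64(105), np.int64(159))
```

```bash
python3 -m jog '[{"linear":[0,0,0],"roll":0},{"linear":[0,0,0],"roll":0}]' -0.64 20 >/dev/null; python3 st.py
python3 -m jog '[{"linear":[0,0,0],"roll":0}]' -0.64 20 >/dev/null; python3 st.py
python3 - <<'E'
import sys; sys.argv=['x']
from tilt import *
im=np.load("pics/last.npy").copy()
for th,col in ((15,(0,255,0)),(25,(0,0,255)),(35,(255,0,0))):
    W=pts(th)
    for a in [(-.065,-.04,0),(-.065,-.04,.03),(.052,-.04,0),(.052,-.04,.03),(.137,0,.043),(-.065,.04,.03)]:
        u=proj("side",W(*a)); cv2.circle(im,(int(round(u[0])),int(round(u[1]))),1,col,-1)
cv2.imwrite("pics/tilt1.png",cv2.resize(im[60:270,250:430],None,fx=2.8,fy=2.8,interpolation=cv2.INTER_CUBIC))
E
```

```text
t 8.58 F [-0.28  0.71 -2.07] T [-0.008 -0.101 -0.051] g 16.7 w 0.0158
  diff 1840 (np.int64(287), np.int64(382), np.int64(104), np.int64(167))
t 8.72 F [-0.43 -0.25 -2.58] T [-0.003 -0.087 -0.03 ] g 16.7 w 0.0156
  diff 1825 (np.int64(287), np.int64(382), np.int64(104), np.int64(167))
```

View pics/tilt1.png

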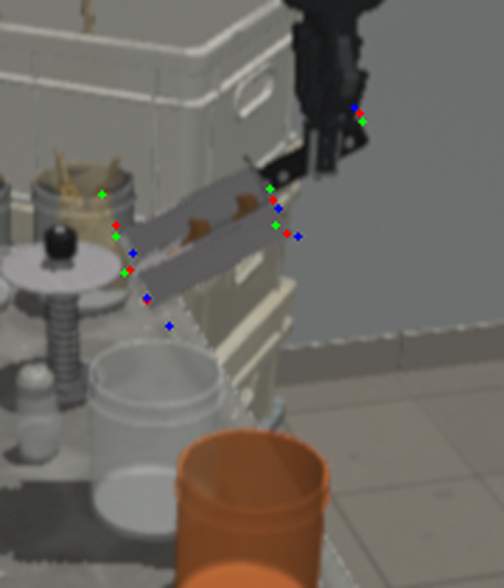

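```bash
python3 -m jog '[{"linear":[0,0,0],"roll":0},{"linear":[0.15,0,0.2],"roll":0},{"linear":[0.3,0,0.4],"roll":0},{"linear":[0.3,0,0.4],"roll":0},{"linear":[0.1,0,0.25],"roll":0},{"linear":[0.04,0,0.15],"roll":0},{"linear":[0,0,0],"roll":0},{"linear":[0,0,0],"roll":0}]' -0.65 20; python3 st.py
python3 - <<'E'
from tilt import *
W=pts(25,.107); print(W(-.065,0,.002),proj("side",W(-.065,-.04,0)))
W=pts(30,.107); print(W(-.065,0,.002),proj("side",W(-.065,-.04,0)))
im=np.load("pics/last.npy")[120:200,250:370]; h=cv2.cvtColor(im,cv2.COLOR_BGR2HSV)
cv2.imwrite("pics/t2.png",im)
E
```

```text
time_s: 9.43
position: [0.6178, -0.018, 0.2456]
tool_rot: [[0.995, -0.102, 0.0], [-0.102, -0.995, -0.0], [0.0, 0.0, -1.0]]
ft_force: [-0.2, -0.5, -2.4]
grip_width: 0.0158
gripper_force: 20.6
t 9.43 F [-0.22 -0.53 -2.39] T [ 0.037 -0.089  0.001] g 20.6 w 0.0158
  diff 14434 (np.int64(114), np.int64(419), np.int64(0), np.int64(266))
[ 0.47536214 -0.0032901   0.16485249] [314.5 190.2]
[ 0.48456363 -0.00423637  0.15276226] [318.6 194.7]
```

```bash
cat >> h.py <<'E'
def bones(im,box):
    "count amber pixels in a box of the side view"
    x0,y0,x1,y1=box; h=cv2.cvtColor(im[y0:y1,x0:x1],cv2.COLOR_BGR2HSV)
    return int(((h[...,0]>6)&(h[...,0]<20)&(h[...,1]>120)&(h[...,2]>40)&(h[...,2]<200)).sum())
E
python3 -m jog '[{"linear":[-0.1,0,-0.15],"roll":0},{"linear":[-0.2,0,-0.2],"roll":0}]' -0.630 20 >/dev/null; python3 st.py;
python3 -m jog '[{"linear":[-0.1,0,-0.1],"roll":0},{"linear":[0,0,0],"roll":0}]' -0.66 20; python3 st.py
python3 - <<'E'
from tilt import *
im=np.load("pics/last.npy")
for th in (25,30,35,40,45):
    W=pts(th,.107); print(th,np.round(W(-.065,0,.002),3),proj("side",W(-.065,-.04,0)),proj("side",W(-.065,-.04,.03)))
cv2.imwrite("pics/t3.png",cv2.resize(im[60:260,250:430],None,fx=3,fy=3,interpolation=cv2.INTER_CUBIC))
E
```

```text
t 9.65 F [ 0.35 -0.21 -1.54] T [-0.033 -0.083  0.037] g 10.0 w 0.0161
  diff 10634 (np.int64(114), np.int64(415), np.int64(0), np.int64(267))
time_s: 9.87
position: [0.6015, -0.0163, 0.2651]
tool_rot: [[0.995, -0.102, 0.002], [-0.102, -0.995, -0.001], [0.002, 0.0, -1.0]]
ft_force: [0.1, -0.0, -2.1]
grip_width: 0.0156
gripper_force: 21.9
t 9.87 F [ 0.09 -0.02 -2.12] T [-0.026 -0.043 -0.062] g 21.9 w 0.0156
  diff 9348 (np.int64(114), np.int64(413), np.int64(0), np.int64(267))
25 [ 0.459 -0.002  0.183] [307.2 183.3] [301.6 172.4]
30 [ 0.468 -0.003  0.171] [311.4 187.9] [304.8 177.7]
35 [ 0.479 -0.004  0.16 ] [316.  192.1] [308.4 182.7]
40 [ 0.49  -0.005  0.149] [321.  195.8] [312.6 187.2]
45 [ 0.502 -0.006  0.14 ] [326.3 199. ] [317.1 191.3]
```

View pics/t3.png

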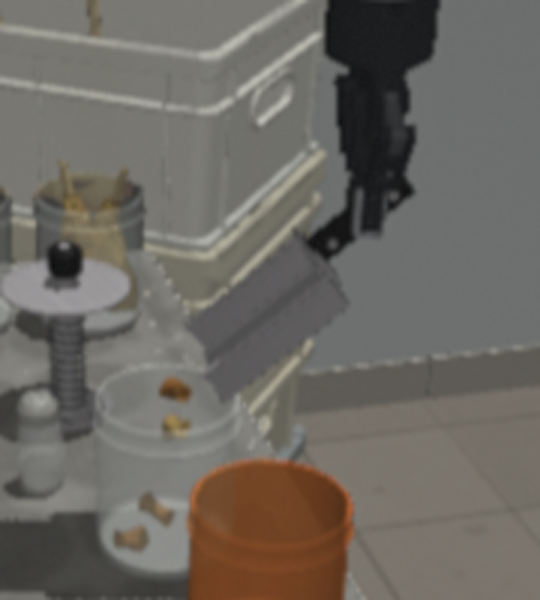

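```bash
python3 -m jog '[{"linear":[0,0,0],"roll":0},{"linear":[0,0,0],"roll":0},{"linear":[0,0,-0.2],"roll":0},{"linear":[0,0,-0.4],"roll":0},{"linear":[0,0,-0.4],"roll":0},{"linear":[0,0,-0.25],"roll":0},{"linear":[0,0,0],"roll":0}]' -1 40; python3 st.py
python3 - <<'E'
from h import *
im=np.load("pics/last.npy"); j=im[180:255,280:331]; h=cv2.cvtColor(j,cv2.COLOR_BGR2HSV)
m=((h[...,0]>6)&(h[...,0]<22)&(h[...,1]>80)).astype(np.uint8)
n,l,st,ce=cv2.connectedComponentsWithStats(m); print([(st[i,4],np.round(ce[i]+[280,180],0).tolist()) for i in range(1,n) if st[i,4]>5])
cv2.imwrite("pics/jar4.png",cv2.resize(j,None,fx=8,fy=8,interpolation=cv2.INTER_CUBIC))
go([.4824,-.3069,.33],[.4824,-.3069,.116])
E
```

```text
time_s: 10.5
position: [0.6026, -0.0165, 0.316]
tool_rot: [[0.995, -0.102, 0.004], [-0.102, -0.995, -0.001], [0.005, 0.001, -1.0]]
ft_force: [-0.7, -0.7, -1.8]
grip_width: 0.0151
gripper_force: 42.2
t 10.5 F [-0.68 -0.69 -1.84] T [-0.01  -0.053 -0.092] g 42.2 w 0.0151
  diff 6945 (np.int64(129), np.int64(411), np.int64(0), np.int64(267))
[(np.int32(683), [322.0, 235.0]), (np.int32(24), [299.0, 230.0]), (np.int32(41), [295.0, 238.0])]
t 10.55 pos [ 0.6023 -0.0164  0.3143] yaw_x -5.88 tilt 0.12
[0.4824, -0.3069, 0.33] -> [-2.24  7.53 -0.39] norm 7.9
[0.4824, -0.3069, 0.116] -> [-2.25  7.53  4.96] norm 9.3
```

```bash
python3 -m jog '[{"linear":[-0.1,0.2,0],"roll":0},{"linear":[-0.2,0.45,0],"roll":0},{"linear":[-0.2,0.7,0],"roll":0},{"linear":[-0.2,0.85,0],"roll":0},{"linear":[-0.2,0.85,0],"roll":0},{"linear":[-0.2,0.85,0],"roll":0},{"linear":[-0.2,0.85,0],"roll":0},{"linear":[-0.2,0.85,0],"roll":0},{"linear":[-0.2,0.85,0],"roll":0},{"linear":[-0.2,0.7,0],"roll":0},{"linear":[-0.2,0.3,0],"roll":0},{"linear":[-0.15,0.08,0],"roll":0}]' >/dev/null
python3 - <<'E'
from h import *
go([.4824,-.3069,.13],[.4824,-.3069,.116])
snap("top","top4"); im=np.load("pics/top4.npy")
# jar interior: amber blobs
j=im[155:235,255:315]; h=cv2.cvtColor(j,cv2.COLOR_BGR2HSV)
m=((h[...,0]>6)&(h[...,0]<22)&(h[...,1]>90)).astype(np.uint8)
n,l,st,ce=cv2.connectedComponentsWithStats(m); print([(st[i,4],np.round(ce[i]+[255,155],0).tolist(),at("top",*(ce[i]+[255,155]),.015)) for i in range(1,n) if st[i,4]>5])
E
```

```text
t 11.55 pos [ 0.4799 -0.3091  0.3118] yaw_x -6.06 tilt 0.15
[0.4824, -0.3069, 0.13] -> [ 0.07 -0.05  4.55] norm 4.5
[0.4824, -0.3069, 0.116] -> [ 0.07 -0.05  4.9 ] norm 4.9
[(np.int32(8), [281.0, 198.0], array([0.4549, 0.0105, 0.015 ])), (np.int32(29), [296.0, 205.0], array([ 0.4384, -0.0261,  0.015 ])), (np.int32(17), [288.0, 205.0], array([ 0.4401, -0.0067,  0.015 ]))]
```

```bash
python3 -m jog '[{"linear":[0.03,-0.03,0.2],"roll":0},{"linear":[0.04,-0.02,0.5],"roll":0},{"linear":[0,0,0.7],"roll":0},{"linear":[0,0,0.7],"roll":0},{"linear":[0,0,0.7],"roll":0},{"linear":[0,0,0.7],"roll":0},{"linear":[0,0,0.5],"roll":0},{"linear":[0,0,0.3],"roll":0},{"linear":[0,0,0.2],"roll":0},{"linear":[0,0,0.1],"roll":0},{"linear":[0,0,0],"roll":0}]'; python3 st.py
python3 - <<'E'
from tilt import *
go([.4824,-.3069,.116])
im=np.load("pics/last.npy")
for th in (32,38,44):
    W=pts(th,.107); print(th,np.round(W(-.065,0,.0),3),proj("side",W(-.065,-.04,0)),proj("side",W(-.065,-.04,.03)),proj("side",W(.052,-.04,.03)))
W=pts(38,.107); b=proj("side",W(0,0,0)).astype(int)
cv2.imwrite("pics/set1.png",cv2.resize(im[b[1]-90:b[1]+70,b[0]-90:b[0]+110],None,fx=3,fy=3,interpolation=cv2.INTER_CUBIC)); print(b)
g=cv2.Canny(im,60,150);
E
```

```text
time_s: 12.52
position: [0.4848, -0.3042, 0.1288]
tool_rot: [[0.995, -0.101, -0.001], [-0.101, -0.995, 0.001], [-0.001, -0.001, -1.0]]
ft_force: [-0.1, -0.2, -0.7]
grip_width: 0.0154
gripper_force: 42.1
t 12.52 F [-0.06 -0.21 -0.72] T [-0.046 -0.056 -0.053] g 42.1 w 0.0154
  diff 47825 (np.int64(41), np.int64(413), np.int64(0), np.int64(365))
t 12.57 pos [ 0.485  -0.3046  0.1296] yaw_x -5.83 tilt 0.02
[0.4824, -0.3069, 0.116] -> [-0.06  0.06  0.34] norm 0.4
32 [ 0.357 -0.292  0.03 ] [291.5 337. ] [282.6 327.4] [339.1 296.2]
38 [ 0.37  -0.293  0.017] [298.6 341.5] [288.5 332.9] [340.9 298.1]
44 [ 0.384 -0.294  0.006] [306.2 345.2] [295.  337.7] [343.  299.7]
[323 307]
```

```bash
python3 -m jog '[{"linear":[0,0,0.1],"roll":0},{"linear":[0,0.03,0.24],"roll":0},{"linear":[0.22,0,0.22],"roll":0},{"linear":[0.21,0,0.22],"roll":0},{"linear":[0.18,0,0.25],"roll":0},{"linear":[0.17,0,0.25],"roll":0},{"linear":[0.12,0,0.23],"roll":0},{"linear":[0.12,0,0.23],"roll":0},{"linear":[0.1,0,0.25],"roll":0},{"linear":[0.1,0,0.25],"roll":0}]' -0.64 20; python3 st.py
python3 - <<'E'
from h import *
go([.537,-.3125,.0135])
E
```

```text
time_s: 13.4
position: [0.5332, -0.3111, 0.0384]
tool_rot: [[0.995, -0.102, -0.001], [-0.102, -0.995, 0.001], [-0.001, -0.0, -1.0]]
ft_force: [1.1, 0.5, 0.5]
grip_width: 0.0155
gripper_force: 29.5
t 13.4 F [1.13 0.47 0.53] T [-0.008  0.122 -0.013] g 29.5 w 0.0155
  diff 46946 (np.int64(41), np.int64(435), np.int64(0), np.int64(361))
t 13.45 pos [ 0.5329 -0.3106  0.0365] yaw_x -5.87 tilt 0.2
[0.537, -0.3125, 0.0135] -> [0.11 0.04 0.57] norm 0.6
```

```bash
python3 -m jog '[{"linear":[0.06,0,0.2],"roll":0},{"linear":[0.05,0,0.2],"roll":0},{"linear":[0,0,0.17],"roll":0},{"linear":[0,0,0],"roll":0}]' -0.64 20; python3 st.py
python3 - <<'E'
from tilt import *
im=np.load("pics/last.npy").copy(); go()
for th,col in ((0,(0,255,0)),(6,(0,0,255))):
    W=pts(th,.105)
    for a in [(-.065,-.04,0),(-.065,-.04,.03),(.052,-.04,0),(.052,-.04,.03),(.137,0,.043),(-.065,.04,.03)]:
        u=proj("side",W(*a)); cv2.circle(im,(int(round(u[0])),int(round(u[1]))),1,col,-1)
a=cv2.resize(im[250:370,270:430],(800,600),interpolation=cv2.INTER_CUBIC)
b=cv2.resize(np.load("pics/top4.npy")[150:240,250:330],(240,270),interpolation=cv2.INTER_CUBIC); a[:270,:240]=b
cv2.imwrite("pics/set2.png",a)
E
```

```text
time_s: 13.78
position: [0.5373, -0.3116, 0.0158]
tool_rot: [[0.995, -0.103, -0.0], [-0.103, -0.995, 0.001], [-0.0, -0.001, -1.0]]
ft_force: [0.2, -0.1, -1.0]
grip_width: 0.0156
gripper_force: 29.2
t 13.78 F [ 0.17 -0.14 -1.04] T [-0.018 -0.089 -0.043] g 29.2 w 0.0156
  diff 46913 (np.int64(42), np.int64(435), np.int64(0), np.int64(360))
t 13.83 pos [ 0.5371 -0.3116  0.0163] yaw_x -5.89 tilt 0.06
```

View pics/set2.png

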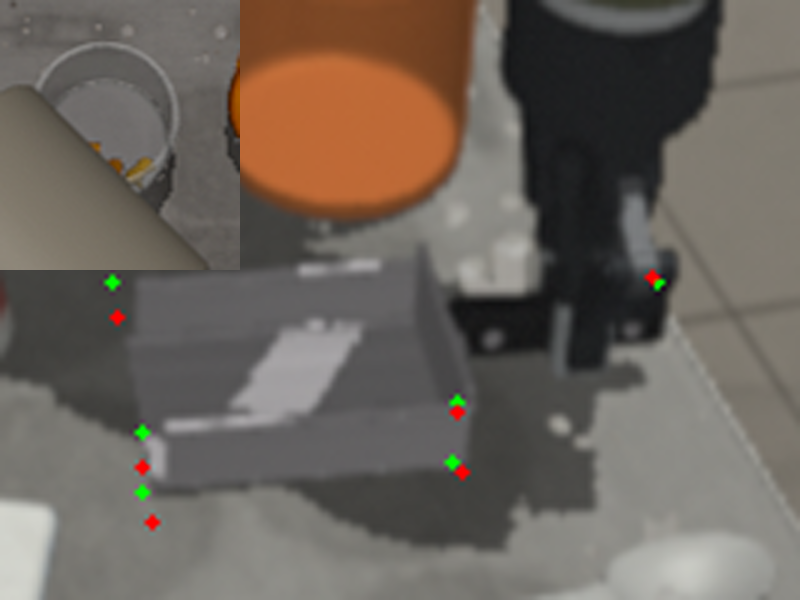

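```bash
python3 -m jog '[{"linear":[0,0,0.05],"roll":0},{"linear":[0,0,0],"roll":0}]' -0.64 20 >/dev/null
python3 -m jog '[{"linear":[0,0,0],"roll":0},{"linear":[0,0,0],"roll":0},{"linear":[0,0,0],"roll":0},{"linear":[0,0,0],"roll":0},{"linear":[0,0,-0.2],"roll":0},{"linear":[0,0,-0.5],"roll":0},{"linear":[0,0,-0.9],"roll":0},{"linear":[0,0,-0.9],"roll":0},{"linear":[0,0,-0.9],"roll":0},{"linear":[0,0,-0.9],"roll":0},{"linear":[0,0,-0.9],"roll":0},{"linear":[0,0,-0.9],"roll":0}]' 0 20
python3 - <<'E'
from h import *
go([.45,-.1,.32],[.427,.2315,.32])
snap("top","top5"); snap("side","side7"); c=optics.calibration("wrist"); snap("wrist","w5")
for n in ("top5","side7"):
    im=np.load(f"pics/{n}.npy"); b=(150,250,250,330) if n=="top5" else (180,255,270,322)
    h=cv2.cvtColor(im[b[0]:b[1],b[2]:b[3]],cv2.COLOR_BGR2HSV); m=((h[...,0]>6)&(h[...,0]<24)&(h[...,1]>90)).astype(np.uint8)
    k,l,st,ce=cv2.connectedComponentsWithStats(m); print(n,[(int(st[i,4]),np.round(ce[i]+[b[2],b[0]],0).tolist()) for i in range(1,k) if st[i,4]>5])
# lid & jar circle fits in top view
im=np.load("pics/top5.npy"); g=cv2.GaussianBlur(cv2.cvtColor(im,cv2.COLOR_BGR2GRAY),(3,3),0)
for nm,b in (("jar",(150,235,245,330)),("lid",(165,235,145,220))):
    print(nm,[np.round(x+[b[2],b[0],0],1).tolist() for x in (cv2.HoughCircles(g[b[0]:b[1],b[2]:b[3]],cv2.HOUGH_GRADIENT,1,5,param1=80,param2=12,minRadius=19,maxRadius=28)[0][:5])])
E
```

```text
time_s: 15.0
position: [0.537, -0.3113, 0.2616]
tool_rot: [[0.995, -0.102, 0.001], [-0.102, -0.995, -0.0], [0.001, 0.0, -1.0]]
ft_force: [0.2, -1.3, 0.5]
grip_width: 0.0424
gripper_force: 0.0
t 15.0 pos [ 0.537  -0.3113  0.2616] yaw_x -5.88 tilt 0.04
[0.45, -0.1, 0.32] -> [-2.7  -5.03 -1.46] norm 5.9
[0.427, 0.2315, 0.32] -> [ -4.12 -13.22  -1.47] norm 13.9
top5 [(78, [328.0, 183.0])]
side7 [(311, [317.0, 237.0]), (16, [300.0, 230.0]), (24, [294.0, 238.0])]
jar [[286.5, 186.5, 22.9]]
lid [[180.5, 201.5, 25.2], [184.5, 198.5, 21.7]]
```

```bash
python3 -m jog '[{"linear":[-0.2,-0.3,-0.5],"roll":0},{"linear":[-0.4,-0.7,-0.5],"roll":0},{"linear":[-0.4,-0.85,-0.4],"roll":0},{"linear":[-0.4,-0.85,-0.4],"roll":0},{"linear":[-0.4,-0.85,-0.3],"roll":0},{"linear":[-0.4,-0.85,-0.2],"roll":0},{"linear":[-0.4,-0.85,-0.1],"roll":0},{"linear":[-0.4,-0.85,0],"roll":0},{"linear":[-0.4,-0.85,0],"roll":0},{"linear":[-0.4,-0.85,0],"roll":0},{"linear":[-0.4,-0.85,0],"roll":0},{"linear":[-0.4,-0.85,0],"roll":0}]' 1 60
python3 -m jog '[{"linear":[-0.4,-0.8,0],"roll":0},{"linear":[-0.2,-0.4,0],"roll":0},{"linear":[0,0,0],"roll":0}]'
python3 - <<'E'
from h import *
go([.427,.2315,.32])
c=optics.calibration("wrist"); np.save("pics/w6c.npy",c,allow_pickle=True); snap("wrist","w6"); im=np.load("pics/w6.npy")
print("pred jar",proj("wrist",[.459,.001,.136],c),"lid",proj("wrist",[.427,.2315,.129],c),"knob",proj("wrist",[.427,.2315,.164],c))
h=cv2.cvtColor(im,cv2.COLOR_BGR2HSV); m=((h[...,0]>6)&(h[...,0]<24)&(h[...,1]>90)).astype(np.uint8)
k,l,st,ce=cv2.connectedComponentsWithStats(m); print([(int(st[i,4]),np.round(ce[i],0).tolist(),at("wrist",*ce[i],.015,c)) for i in range(1,k) if st[i,4]>25])
E
```

```text
time_s: 16.15
position: [0.3918, 0.0866, 0.354]
tool_rot: [[0.995, -0.103, -0.002], [-0.103, -0.995, 0.0], [-0.002, 0.0, -1.0]]
ft_force: [-0.1, -0.1, -0.4]
grip_width: 0.0855
gripper_force: 0.0
time_s: 16.4
position: [0.3725, 0.1378, 0.3543]
tool_rot: [[0.995, -0.098, -0.002], [-0.098, -0.995, 0.001], [-0.002, -0.0, -1.0]]
ft_force: [0.1, -0.0, 0.4]
grip_width: 0.0854
gripper_force: 0.0
t 16.4 pos [0.3725 0.1378 0.3543] yaw_x -5.64 tilt 0.1
[0.427, 0.2315, 0.32] -> [ 1.13 -2.46  0.86] norm 2.8
pred jar [394.2  97.2] lid [195.7 143.2] knob [187.2 146. ]
[(6945, [480.0, 76.0], array([ 0.5011, -0.2036,  0.015 ])), (1016, [73.0, 119.0], array([0.4991, 0.4803, 0.015 ])), (105, [359.0, 105.0], array([0.4533, 0.014 , 0.015 ])), (117, [387.0, 117.0], array([ 0.4343, -0.029 ,  0.015 ])), (250, [373.0, 122.0], array([ 0.4276, -0.0047,  0.015 ])), (584, [80.0, 209.0], array([0.3411, 0.5001, 0.015 ])), (344, [71.0, 296.0], array([0.1638, 0.5932, 0.015 ]))]
```

```bash
cat > fit.py <<'E'
from h import *
def gm(im):
    g=cv2.GaussianBlur(cv2.cvtColor(im,cv2.COLOR_BGR2GRAY),(3,3),0).astype(np.float32)
    m=np.hypot(cv2.Sobel(g,5,1,0),cv2.Sobel(g,5,0,1)); return np.minimum(m,120)
def fit(name,im,c,circ,x0,w=.014):
    m=gm(im); a=np.linspace(0,2*np.pi,90,endpoint=False); best=[]
    for dx in np.arange(-w,w+1e-6,.001):
        for dy in np.arange(-w,w+1e-6,.001):
            s=0
            for r,z in circ:
                P=np.array([proj(name,[x0[0]+dx+r*np.cos(t),x0[1]+dy+r*np.sin(t),z],c) for t in a[::2]],np.float32)
                s+=cv2.remap(m,P[:,:1],P[:,1:],cv2.INTER_LINEAR).mean()
            best.append((s,x0[0]+dx,x0[1]+dy))
    best.sort(reverse=True); b=np.array(best[:8]); print(name,np.round(b[0],4),"mean8",np.round(b[:,1:].mean(0),4),"median score",round(float(np.median([q[0] for q in best])),1))
E
python3 - <<'E'
from fit import *
c=np.load("pics/w6c.npy",allow_pickle=True).item(); im=np.load("pics/w6.npy"); ct=optics.calibration("top"); t1=np.load("pics/top1.npy")
if 1:
    snap("top","top6"); t6=np.load("pics/top6.npy")
for n,i,cc in (("wrist",im,c),("top",t1,ct)):
    print("jar"); fit(n,i,cc,[(.057,.136)],(.459,.001)); fit(n,i,cc,[(.057,.136),(.057,.002)],(.459,.001))
    print("lid"); fit(n,i,cc,[(.0575,.129)],(.427,.2315)); fit(n,i,cc,[(.016,.155)],(.427,.2315))
E
```

```text
jar
wrist [5.14278e+01 4.54000e-01 2.00000e-03] mean8 [0.4552 0.0034] median score 32.3
wrist [ 8.66713e+01  4.66000e-01 -3.00000e-03] mean8 [ 0.4636 -0.0013] median score 63.5
lid
wrist [88.4649  0.429   0.2315] mean8 [0.4289 0.2324] median score 22.6
wrist [105.6332   0.429    0.2315] mean8 [0.4288 0.231 ] median score 38.2
jar
top [8.51332e+01 4.53000e-01 2.00000e-03] mean8 [0.4535 0.0025] median score 40.4
top [1.264677e+02 4.530000e-01 2.000000e-03] mean8 [0.4534 0.003 ] median score 86.8
lid
top [101.7229   0.429    0.2345] mean8 [0.4289 0.2346] median score 34.2
top [119.1058   0.428    0.2345] mean8 [0.4284 0.2338] median score 69.8
```

```bash
python3 -m jog '[{"linear":[0.2,0.4,0.1],"roll":0},{"linear":[0.2,0.7,0.2],"roll":0},{"linear":[0.2,0.8,0.2],"roll":0},{"linear":[0.2,0.8,0.1],"roll":0},{"linear":[0.1,0.5,0],"roll":0},{"linear":[0,0.2,0],"roll":0},{"linear":[0,0,0],"roll":0}]'
python3 - <<'E'
from fit import *
c=optics.calibration("wrist"); snap("wrist","w7"); im=np.load("pics/w7.npy")
fit("wrist",im,c,[(.057,.136)],(.455,.002)); fit("wrist",im,c,[(.049,.136)],(.455,.002)); fit("wrist",im,c,[(.057,.136),(.049,.136),(.057,.002)],(.455,.002))
print(proj("wrist",[.4545,.002,.136],c))
go([.429,.233,.24])
E
```

```text
time_s: 17.08
position: [0.3962, -0.0056, 0.3304]
tool_rot: [[0.994, -0.107, -0.001], [-0.107, -0.994, 0.0], [-0.001, -0.0, -1.0]]
ft_force: [-0.2, -0.2, -0.4]
grip_width: 0.0854
gripper_force: 0.0
wrist [4.3607e+01 4.6000e-01 7.0000e-03] mean8 [0.4605 0.0062] median score 24.6
wrist [58.5386  0.464  -0.    ] mean8 [ 0.4634 -0.    ] median score 27.2
wrist [ 1.233244e+02  4.670000e-01 -4.000000e-03] mean8 [ 0.4654 -0.0051] median score 83.1
[267.7 132.1]
t 17.13 pos [ 0.3961 -0.0044  0.3307] yaw_x -6.04 tilt 0.05
[0.429, 0.233, 0.24] -> [ 0.19 -5.99  2.27] norm 6.4
```

Run:
```python
from fit import *
c=optics.calibration("wrist"); ct=optics.calibration("top"); snap("wrist","w8"); go()
def panel(n,im,cc,ov):
    u=proj(n,[.457,.002,.136],cc); s=6 if n=="top" else 4; hw=400//s//2; hh=300//s if n!="top" else 300//s
    x0,y0=int(u[0]-hw),int(max(0,u[1]-hh//1.0*0.5*1)) ; o=im[y0:y0+hh,x0:x0+2*hw]
    o=cv2.resize(o,None,fx=s,fy=s,interpolation=cv2.INTER_CUBIC)
    if ov:
        for ctr,col in (((.4535,.002),(0,255,0)),((.463,0),(0,0,255))):
            for k in range(0,60): 
                t=k*np.pi/30; q=proj(n,[ctr[0]+.057*np.cos(t),ctr[1]+.057*np.sin(t),.136],cc)
                cv2.circle(o,(int((q[0]-x0+.5)*s),int((q[1]-y0+.5)*s)),1,col,-1)
    print(n,"crop origin",x0,y0,"scale",s,o.shape); return cv2.copyMakeBorder(o,0,300-o.shape[0],0,396-o.shape[1]+4,0) if o.shape[1]<=400 else o[:300,:400]
w=np.load("pics/w8.npy"); t=np.load("pics/top1.npy")
cv2.imwrite("pics/jarov.png",np.vstack([np.hstack([panel("wrist",w,c,0),panel("top",t,ct,0)]),np.hstack([panel("wrist",w,c,1),panel("top",t,ct,1)])]))
```

```text
t 17.18 pos [ 0.3961 -0.0036  0.3308] yaw_x -5.94 tilt 0.03
wrist crop origin 218 92 scale 4 (300, 400, 3)
top crop origin 251 164 scale 6 (300, 396, 3)
wrist crop origin 218 92 scale 4 (300, 400, 3)
top crop origin 251 164 scale 6 (300, 396, 3)
```

View pics/jarov.png

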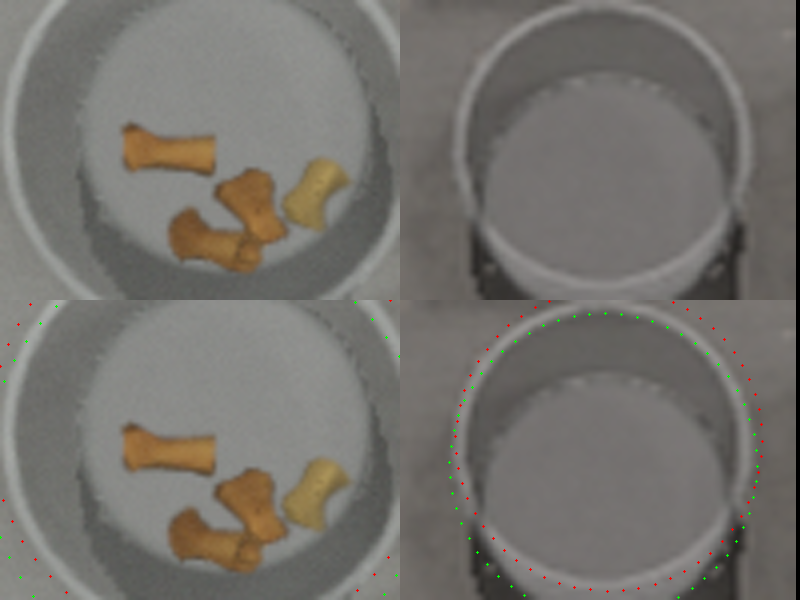

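Run:
```python
from fit import *
def ridge(name,im,c,x0,z):
    g=cv2.GaussianBlur(cv2.cvtColor(im,cv2.COLOR_BGR2GRAY).astype(np.float32),(0,0),1.2); m=np.clip(-cv2.Laplacian(g,5,ksize=3),0,25)
    a=np.linspace(0,2*np.pi,60,endpoint=False); B=[]
    for r in np.arange(.049,.059,.001):
        for dx in np.arange(-.010,.0101,.001):
            for dy in np.arange(-.010,.0101,.001):
                T=np.linalg.inv(np.array(c["T"])); P=np.stack([x0[0]+dx+r*np.cos(a),x0[1]+dy+r*np.sin(a),0*a+z],1)@T[:3,:3].T+T[:3,3]
                f=210/np.tan(np.radians(c["fov_y"]/2))
                if name=="wrist": s=np.hypot(P[:,0],P[:,1]); k=np.arctan2(s,P[:,2])/s
                else: k=1/P[:,2]
                q=np.stack([c["cx"]+f*k*P[:,0],c["cy"]+f*k*P[:,1]],1).astype(np.float32)
                B.append((cv2.remap(m,q[:,:1],q[:,1:],1).mean(),x0[0]+dx,x0[1]+dy,r))
    B=np.array(sorted(B,reverse=True)[:6]); print(name,np.round(B[0],4),np.round(B.mean(0),4))
c=optics.calibration("wrist")
ridge("wrist",np.load("pics/w8.npy"),c,(.461,.001),.136)
ridge("wrist",np.load("pics/w6.npy"),np.load("pics/w6c.npy",allow_pickle=True).item(),(.461,.001),.136)
ridge("top",np.load("pics/top1.npy"),optics.calibration("top"),(.461,.001),.136)
```

```text
wrist [2.40131e+01 4.61000e-01 1.00000e-03 5.30000e-02] [2.18738e+01 4.61300e-01 8.00000e-04 5.28000e-02]
wrist [2.09797e+01 4.61000e-01 1.00000e-03 5.30000e-02] [1.89887e+01 4.61000e-01 5.00000e-04 5.30000e-02]
top [2.20637e+01 4.61000e-01 2.00000e-03 5.30000e-02] [2.14637e+01 4.60700e-01 2.30000e-03 5.35000e-02]
```

```bash
python3 -m jog '[{"linear":[0.02,-0.4,0],"roll":0},{"linear":[0.02,-0.8,0],"roll":0},{"linear":[0.02,-0.9,0.1],"roll":0},{"linear":[0.02,-0.9,0.2],"roll":0},{"linear":[0.02,-0.9,0.3],"roll":0},{"linear":[0.02,-0.9,0.3],"roll":0},{"linear":[0.02,-0.7,0.4],"roll":0},{"linear":[0.02,-0.35,0.4],"roll":0},{"linear":[0,-0.1,0.4],"roll":0},{"linear":[0,0,0.2],"roll":0},{"linear":[0,0,0],"roll":0}]'
python3 - <<'E'
from h import *
go([.429,.2325,.132])
E
```

```text
time_s: 18.1
position: [0.4257, 0.2331, 0.2375]
tool_rot: [[0.995, -0.101, -0.003], [-0.101, -0.995, -0.001], [-0.003, 0.001, -1.0]]
ft_force: [-0.4, 0.2, 0.2]
grip_width: 0.0855
gripper_force: 0.0
t 18.1 pos [0.4257 0.2331 0.2375] yaw_x -5.77 tilt 0.19
[0.429, 0.2325, 0.132] -> [0.09 0.   2.64] norm 2.6
```

```bash
python3 -m jog '[{"linear":[0.09,0,0.3],"roll":0},{"linear":[0,0,0.6],"roll":0},{"linear":[0,0,0.7],"roll":0},{"linear":[0,0,0.6],"roll":0},{"linear":[0,0,0.3],"roll":0},{"linear":[0,0,0.14],"roll":0},{"linear":[0,0,0],"roll":0},{"linear":[0,0,0],"roll":0}]'
python3 - <<'E'
from h import *
go([.429,.2325,.132])
E
python3 -m jog '[{"linear":[0,0,0],"roll":0},{"linear":[0,0,0],"roll":0},{"linear":[0,0,0],"roll":0},{"linear":[0,0,0],"roll":0},{"linear":[0,0,0],"roll":0},{"linear":[0,0,0],"roll":0},{"linear":[0,0,0],"roll":0},{"linear":[0,0,0],"roll":0}]' -1 80; python3 st.py
```

```text
time_s: 18.77
position: [0.4311, 0.2321, 0.1345]
tool_rot: [[0.995, -0.103, 0.002], [-0.103, -0.995, 0.0], [0.002, -0.001, -1.0]]
ft_force: [0.5, 0.1, 0.1]
grip_width: 0.0852
gripper_force: 0.0
t 18.77 pos [0.4311 0.2321 0.1345] yaw_x -5.9 tilt 0.11
[0.429, 0.2325, 0.132] -> [-0.05 -0.    0.06] norm 0.1
time_s: 19.43
position: [0.4307, 0.2323, 0.1335]
tool_rot: [[0.995, -0.102, 0.001], [-0.102, -0.995, 0.0], [0.001, -0.0, -1.0]]
ft_force: [0.5, 0.7, 2.6]
grip_width: 0.0294
gripper_force: 78.7
t 19.43 F [0.5  0.72 2.61] T [ 0.282 -0.016  0.029] g 78.7 w 0.0294
  diff 33184 (np.int64(47), np.int64(404), np.int64(0), np.int64(350))
```

```bash
python3 -m jog '[{"linear":[0,0,-0.1],"roll":0},{"linear":[0,0,-0.3],"roll":0},{"linear":[0,0,-0.5],"roll":0},{"linear":[0,0,-0.6],"roll":0},{"linear":[0,0,-0.6],"roll":0},{"linear":[0,0,-0.6],"roll":0},{"linear":[0,0,-0.6],"roll":0},{"linear":[0,0,-0.5],"roll":0},{"linear":[0,0,-0.3],"roll":0},{"linear":[0,0,-0.2],"roll":0},{"linear":[0,0,0],"roll":0}]'
python3 -m jog '[{"linear":[0.02,0.2,0],"roll":0},{"linear":[0.02,0.4,0],"roll":0},{"linear":[0.02,0.6,0],"roll":0},{"linear":[0.02,0.75,0],"roll":0},{"linear":[0.02,0.75,0],"roll":0},{"linear":[0.02,0.75,0],"roll":0},{"linear":[0.02,0.75,0],"roll":0},{"linear":[0.02,0.6,0],"roll":0},{"linear":[0.02,0.4,0],"roll":0},{"linear":[0.02,0.2,0],"roll":0},{"linear":[0,0.1,0],"roll":0},{"linear":[0,0,0],"roll":0}]'
python3 - <<'E'
from h import *
go([.4625,.0013,.305])
E
```

```text
time_s: 20.4
position: [0.4306, 0.2321, 0.3063]
tool_rot: [[0.995, -0.102, 0.001], [-0.102, -0.995, 0.0], [0.001, -0.0, -1.0]]
ft_force: [-0.3, 0.2, -3.4]
grip_width: 0.0296
gripper_force: 79.4
time_s: 21.4
position: [0.4157, 0.0121, 0.3047]
tool_rot: [[0.995, -0.103, -0.001], [-0.103, -0.995, 0.0], [-0.001, -0.0, -1.0]]
ft_force: [-0.5, 0.3, -2.4]
grip_width: 0.0296
gripper_force: 79.5
t 21.4 pos [0.4157 0.0121 0.3047] yaw_x -5.93 tilt 0.08
[0.4625, 0.0013, 0.305] -> [ 1.19  0.15 -0.01] norm 1.2
```

Lid carried; align over the jar and check with an image measurement before lowering.

```bash
python3 -m jog '[{"linear":[0.3,0.05,0],"roll":0},{"linear":[0.45,0.05,0],"roll":0},{"linear":[0.3,0.05,0],"roll":0},{"linear":[0.14,0,0],"roll":0},{"linear":[0,0,0],"roll":0},{"linear":[0,0,0],"roll":0},{"linear":[0,0,0],"roll":0}]'
python3 - <<'E'
from fit import *
go([.4625,.0013,.305])
s=env.observe(); p=s["position"]; c=optics.calibration("wrist"); snap("wrist","w9"); snap("side","side9"); z0=p[2]-.1335+.124
im=np.load("pics/w9.npy"); s9=np.load("pics/side9.npy"); cs=optics.calibration("side")
print("lid: flange top, wrist"); fit("wrist",im,c,[(.0575,z0+.005)],(p[0],p[1]),.008)
print("lid flange, plate side"); fit("side",s9,cs,[(.0575,z0+.005)],(p[0],p[1]),.010); fit("side",s9,cs,[(.041,z0-.124)],(p[0],p[1]),.010)
print("jar side"); fit("side",s9,cs,[(.057,.136),(.049,.136)],(.461,.0013),.010)
E
```

```text
time_s: 21.98
position: [0.4621, 0.0022, 0.3053]
tool_rot: [[0.995, -0.102, -0.0], [-0.102, -0.995, 0.0], [-0.0, -0.0, -1.0]]
ft_force: [0.3, -0.1, -1.8]
grip_width: 0.0295
gripper_force: 79.5
t 21.98 pos [0.4621 0.0022 0.3053] yaw_x -5.84 tilt 0.02
[0.4625, 0.0013, 0.305] -> [0.01 0.02 0.01] norm 0.0
lid: flange top, wrist
wrist [5.23421e+01 4.59100e-01 1.20000e-03] mean8 [0.4595 0.0014] median score 23.3
lid flange, plate side
side [ 7.18645e+01  4.58100e-01 -3.80000e-03] mean8 [ 0.4585 -0.0036] median score 49.4
side [7.73055e+01 4.63100e-01 7.20000e-03] mean8 [0.4633 0.0079] median score 51.8
jar side
side [ 9.35045e+01  4.63000e-01 -1.70000e-03] mean8 [ 0.4635 -0.0012] median score 73.2
```

```bash
python3 -m jog '[{"linear":[0.04,0.01,0.1],"roll":0},{"linear":[0,0,0.25],"roll":0},{"linear":[0,0,0.25],"roll":0},{"linear":[0,0,0.25],"roll":0},{"linear":[0,0,0.1],"roll":0},{"linear":[0,0,0],"roll":0}]'
python3 -m jog '[{"linear":[0,0,0.15],"roll":0},{"linear":[0,0,0.3],"roll":0},{"linear":[0,0,0.3],"roll":0},{"linear":[0,0,0.3],"roll":0},{"linear":[0,0,0.3],"roll":0},{"linear":[0,0,0.3],"roll":0},{"linear":[0,0,0.15],"roll":0},{"linear":[0,0,0],"roll":0}]' -1 100
python3 st.py
```

```text
time_s: 22.58
position: [0.4638, 0.0011, 0.2665]
tool_rot: [[0.995, -0.103, -0.002], [-0.103, -0.995, 0.0], [-0.002, -0.0, -1.0]]
ft_force: [-0.2, 0.2, -2.5]
grip_width: 0.0296
gripper_force: 79.4
time_s: 23.25
position: [0.4639, 0.0011, 0.1945]
tool_rot: [[0.995, -0.102, -0.002], [-0.102, -0.995, 0.0], [-0.002, -0.0, -1.0]]
ft_force: [-0.2, 0.8, -2.1]
grip_width: 0.0291
gripper_force: 98.9
t 23.25 F [-0.17  0.8  -2.09] T [ 0.021 -0.021  0.049] g 98.9 w 0.0291
  diff 27182 (np.int64(99), np.int64(404), np.int64(0), np.int64(349))
```

```bash
python3 -m jog '[{"linear":[0,0,0.08],"roll":0},{"linear":[0,0,0.1],"roll":0},{"linear":[0,0,0.1],"roll":0},{"linear":[0,0,0.1],"roll":0},{"linear":[0,0,0.08],"roll":0},{"linear":[0,0,0],"roll":0}]'
python3 -m jog '[{"linear":[0,0,0.08],"roll":0},{"linear":[0,0,0.08],"roll":0},{"linear":[0,0,0.08],"roll":0},{"linear":[0,0,0.05],"roll":0},{"linear":[0,0,0],"roll":0}]'
python3 st.py
```

```text
time_s: 23.8
position: [0.4639, 0.0011, 0.1762]
tool_rot: [[0.995, -0.102, -0.001], [-0.102, -0.995, 0.0], [-0.001, -0.0, -1.0]]
ft_force: [-0.4, 0.3, -3.0]
grip_width: 0.0291
gripper_force: 99.0
time_s: 24.22
position: [0.4646, 0.001, 0.1652]
tool_rot: [[0.995, -0.102, 0.001], [-0.102, -0.995, -0.0], [0.001, 0.0, -1.0]]
ft_force: [1.5, 0.0, -1.4]
grip_width: 0.029
gripper_force: 99.2
t 24.22 F [ 1.52  0.01 -1.35] T [ 0.017 -0.281 -0.021] g 99.2 w 0.029
  diff 25273 (np.int64(108), np.int64(404), np.int64(0), np.int64(349))
```

```bash
python3 -m jog '[{"linear":[0,0,0.05],"roll":0},{"linear":[0,0,0.05],"roll":0},{"linear":[0,0,0.05],"roll":0},{"linear":[0,0,0],"roll":0}]' | sed -n '2p;4p'; python3 st.py
python3 -m jog '[{"linear":[0,0,0.05],"roll":0},{"linear":[0,0,0.05],"roll":0},{"linear":[0,0,0],"roll":0}]'| sed -n '2p;4p'; python3 st.py
```

```text
position: [0.4646, 0.001, 0.1592]
ft_force: [3.2, -0.7, 0.4]
t 24.6 F [ 3.18 -0.69  0.42] T [-0.084 -0.784 -0.016] g 99.7 w 0.0294
  diff 24809 (np.int64(110), np.int64(404), np.int64(0), np.int64(349))
position: [0.4645, 0.001, 0.1553]
ft_force: [4.3, 0.4, 2.4]
t 24.9 F [4.28 0.4  2.36] T [-0.027 -0.987  0.057] g 100.1 w 0.0293
  diff 24492 (np.int64(111), np.int64(404), np.int64(0), np.int64(349))
```

Run:
```python
from fit import *
s=env.observe(); p=s["position"]; snap("wrist","w10"); snap("side","side10"); c=optics.calibration("wrist"); z0=p[2]-.0095
cs=optics.calibration("side"); a=np.load("pics/side9.npy"); b=np.load("pics/side10.npy")
print("flange"); fit("wrist",np.load("pics/w10.npy"),c,[(.0575,z0+.005)],(p[0]-.003,p[1]),.008); fit("side",b,cs,[(.0575,z0+.003)],(p[0]-.003,p[1]),.008)
for nm,box in (("jar left wall+base",(272,205,300,256)),("base",(278,238,312,256))):
    x0,y0,x1,y1=box; A=np.float32(cv2.cvtColor(a,6)[y0:y1,x0:x1]); B=np.float32(cv2.cvtColor(b,6)[y0:y1,x0:x1])
    A=np.hypot(cv2.Sobel(A,5,1,0),cv2.Sobel(A,5,0,1)); B=np.hypot(cv2.Sobel(B,5,1,0),cv2.Sobel(B,5,0,1))
    print(nm,np.round(cv2.phaseCorrelate(A,B,cv2.createHanningWindow(A.shape[::-1],5)),3))
print(proj("side",[.461,.001,0]),proj("side",[.466,.001,0]),proj("side",[.404,.001,0]),proj("side",[.404,.001,.136]))
```

```text
flange
wrist [50.0734  0.4626 -0.    ] mean8 [0.4621 0.0007] median score 20.6
side [8.41108e+01 4.65600e-01 1.00000e-03] mean8 [0.4654 0.0007] median score 62.0Traceback (most recent call last):
  File "<stdin>", line 8, in <module>
    return _wrapfunc(a, 'round', decimals=decimals, out=out)
    return _wrapit(obj, method, *args, **kwds)
    conv = _array_converter(obj)
ValueError: setting an array element with a sequence. The requested array has an inhomogeneous shape after 1 dimensions. The detected shape was (2,) + inhomogeneous part.
```

Run:
```python
from fit import *
a=np.load("pics/side9.npy"); b=np.load("pics/side10.npy")
def edge(i):
    g=np.float32(cv2.cvtColor(i,6)); return cv2.GaussianBlur(np.hypot(cv2.Sobel(g,5,1,0),cv2.Sobel(g,5,0,1)),(0,0),.7)
for nm,(x0,y0,x1,y1) in (("base",(280,236,314,258)),("left wall",(276,200,292,245)),("orange ref",(320,240,370,290))):
    A=edge(a)[y0:y1,x0:x1]; B=edge(b)[y0-5:y1+5,x0-5:x1+5]; r=cv2.matchTemplate(B,A,cv2.TM_CCOEFF_NORMED); _,v,_,m=cv2.minMaxLoc(r)
    x,y=m; sx=0 if not 0<x<r.shape[1]-1 else .5*(r[y,x-1]-r[y,x+1])/(r[y,x-1]-2*r[y,x]+r[y,x+1]); print(nm,round(v,3),"shift px",round(x-5+float(sx),2),y-5)
print(proj("side",[.461,.001,0]),proj("side",[.466,.001,0]),proj("side",[.404,.001,0]),proj("side",[.404,.001,.136]))
```

```text
base 0.83 shift px -0.01 0
left wall 0.912 shift px -0.32 -1
orange ref 0.999 shift px -0.0 0
[303.5 241.1] [305.5 240.8] [280.5 244.2] [279.8 194.8]
```

```bash
python3 -m jog '[{"linear":[0.04,0,0],"roll":0},{"linear":[0,0,0],"roll":0},{"linear":[0,0,0],"roll":0}]'| sed -n '2p;4p'; python3 st.py
```

```text
position: [0.4658, 0.0008, 0.1553]
ft_force: [3.2, 0.4, 3.0]
t 25.3 F [3.21 0.43 2.97] T [-0.104 -0.771  0.014] g 100.1 w 0.0292
  diff 24373 (np.int64(112), np.int64(404), np.int64(0), np.int64(349))
```

```bash
python3 -m jog '[{"linear":[0,0,0.04],"roll":0},{"linear":[0,0,0.04],"roll":0},{"linear":[0,0,0],"roll":0}]'| sed -n '2p;4p'; python3 st.py
python3 -m jog '[{"linear":[0,0,0.04],"roll":0},{"linear":[0,0,0.04],"roll":0},{"linear":[0,0,0],"roll":0}]'| sed -n '2p;4p'; python3 st.py
```

```text
position: [0.4658, 0.0009, 0.1518]
ft_force: [2.5, -1.0, 3.5]
t 25.6 F [ 2.51 -0.95  3.47] T [-0.053 -0.863  0.047] g 100.1 w 0.0294
  diff 24102 (np.int64(112), np.int64(404), np.int64(0), np.int64(349))
position: [0.4658, 0.0009, 0.1487]
ft_force: [3.2, 0.5, 4.3]
t 25.9 F [3.23 0.47 4.26] T [ 0.051 -0.822  0.01 ] g 100.2 w 0.0291
  diff 23816 (np.int64(114), np.int64(404), np.int64(0), np.int64(349))
```

```bash
python3 -m jog '[{"linear":[0,0,0.03],"roll":0},{"linear":[0,0,0.03],"roll":0},{"linear":[0,0,0],"roll":0}]'| sed -n '2p;4p'; python3 st.py
python3 -m jog '[{"linear":[0,0,0.02],"roll":0},{"linear":[0,0,0],"roll":0}]'| sed -n '2p;4p'; python3 st.py
python3 -m jog '[{"linear":[0,0,0.02],"roll":0},{"linear":[0,0,0],"roll":0}]'| sed -n '2p;4p'; python3 st.py
```

```text
position: [0.4662, 0.0008, 0.1466]
ft_force: [4.2, 0.5, 6.2]
t 26.2 F [4.25 0.51 6.18] T [ 0.028 -0.879 -0.033] g 100.5 w 0.0289
  diff 23674 (np.int64(114), np.int64(404), np.int64(0), np.int64(349))
position: [0.4665, 0.0008, 0.1463]
ft_force: [3.6, 0.0, 8.4]
t 26.42 F [3.59 0.02 8.4 ] T [ 0.09  -0.93  -0.072] g 100.8 w 0.0292
  diff 23660 (np.int64(114), np.int64(404), np.int64(0), np.int64(349))
position: [0.4669, 0.0007, 0.1459]
ft_force: [5.7, 0.2, 11.0]
t 26.63 F [ 5.7   0.17 10.98] T [ 0.118 -0.94  -0.076] g 101.2 w 0.029
  diff 23624 (np.int64(114), np.int64(404), np.int64(0), np.int64(349))
```

```bash
python3 -m jog '[{"linear":[0,0,0],"roll":0},{"linear":[0,0,0],"roll":0}]' -0.31 60 | sed -n '2p;4p'; python3 st.py
python3 -m jog '[{"linear":[0,0,0],"roll":0},{"linear":[0,0,0],"roll":0}]' -0.30 60| sed -n '2p;4p'; python3 st.py
```

```text
position: [0.4669, 0.0007, 0.146]
ft_force: [5.2, 0.7, 11.9]
t 26.85 F [ 5.23  0.71 11.85] T [ 0.098 -0.868 -0.044] g 101.2 w 0.029
  diff 23624 (np.int64(114), np.int64(404), np.int64(0), np.int64(349))
position: [0.4668, 0.0007, 0.1458]
ft_force: [5.4, 0.1, 10.6]
t 27.07 F [ 5.37  0.07 10.65] T [ 0.119 -0.862 -0.027] g 53.9 w 0.0305
  diff 23596 (np.int64(114), np.int64(404), np.int64(0), np.int64(349))
```

```bash
python3 -m jog '[{"linear":[0,0,0],"roll":0},{"linear":[0,0,0],"roll":0}]' -0.29 60 | sed -n '2p;4p'; python3 st.py
python3 -m jog '[{"linear":[0,0,0],"roll":0},{"linear":[0,0,0],"roll":0}]' -0.285 60| sed -n '2p;4p'; python3 st.py
```

```text
position: [0.4667, 0.0007, 0.1458]
ft_force: [4.4, 0.4, 11.6]
t 27.28 F [ 4.42  0.43 11.64] T [ 0.073 -0.883 -0.042] g 38.8 w 0.0304
  diff 23591 (np.int64(114), np.int64(404), np.int64(0), np.int64(349))
position: [0.4667, 0.0008, 0.1457]
ft_force: [5.4, 0.5, 10.8]
t 27.5 F [ 5.43  0.51 10.76] T [ 0.067 -0.817 -0.02 ] g 31.6 w 0.0308
  diff 23575 (np.int64(114), np.int64(404), np.int64(0), np.int64(349))
```

```bash
python3 -m jog '[{"linear":[0,0,0],"roll":0},{"linear":[0,0,0],"roll":0}]' -0.28 60 | sed -n '2p;4p'; python3 st.py
python3 -m jog '[{"linear":[0,0,0],"roll":0},{"linear":[0,0,0],"roll":0}]' -0.276 60| sed -n '2p;4p'; python3 st.py
```

```text
position: [0.4667, 0.0008, 0.1457]
ft_force: [4.0, 0.0, 10.8]
t 27.72 F [3.960e+00 1.000e-02 1.076e+01] T [ 0.038 -0.874 -0.049] g 24.8 w 0.0305
  diff 23610 (np.int64(114), np.int64(404), np.int64(0), np.int64(349))
position: [0.4667, 0.0008, 0.1457]
ft_force: [5.3, 1.2, 10.4]
t 27.93 F [ 5.26  1.19 10.39] T [ 0.132 -0.833  0.007] g 19.7 w 0.031
  diff 23628 (np.int64(114), np.int64(404), np.int64(0), np.int64(349))
```

```bash
python3 -m jog '[{"linear":[0,0,0.02],"roll":0},{"linear":[0,0,0],"roll":0},{"linear":[0,0,0],"roll":0}]' -0.285 60 | sed -n '2,3p;4p'; python3 st.py
python3 - <<'E'
from h import *
from scipy.optimize import minimize
from fit import gm
from scipy.spatial.transform import Rotation as Ro
s=env.observe(); R=np.array(s["tool_rot"]); p=np.array(s["position"])
imgs=[]
for n in ("side","wrist"):
    ims=[optics.get_image(n)[:,:,::-1] for _ in range(3)]; c=optics.calibration(n); imgs.append((n,gm(np.mean(ims,0).astype(np.uint8)),c))
a=np.linspace(0,2*np.pi,80,endpoint=False)
def score(v,which,r=.0575):
    x,y,z,tx,ty=v; Q=Ro.from_euler("xyz",[tx,ty,0],degrees=True).as_matrix(); t=0
    for n,m,c in imgs:
        if n not in which: continue
        P=np.array([proj(n,np.array([x,y,z])+Q@np.array([r*np.cos(k),r*np.sin(k),0]),c) for k in a],np.float32)
        t+=cv2.remap(m,P[:,:1],P[:,1:],1).mean()
    return t
for which in (("side",),("side","wrist")):
    for z in (.139,.141):
        tab=[]
        for ty in (-4,-2,-1,0,1,2,4):
            b=max((score((p[0]-.003+dx,p[1]+dy,z,0,ty),which) for dx in np.arange(-.004,.0041,.001) for dy in np.arange(-.004,.0041,.001))); tab.append(round(float(b),1))
        print(which,z,"ty -4,-2,-1,0,1,2,4:",tab)
E
```

```text
position: [0.467, 0.0007, 0.1454]
tool_rot: [[0.995, -0.103, 0.004], [-0.103, -0.995, -0.001], [0.004, 0.0, -1.0]]
ft_force: [5.5, 1.1, 13.9]
t 28.23 F [ 5.54  1.13 13.94] T [ 0.105 -0.792 -0.04 ] g 20.6 w 0.031
  diff 23606 (np.int64(114), np.int64(404), np.int64(0), np.int64(349))
('side',) 0.139 ty -4,-2,-1,0,1,2,4: [89.1, 90.6, 89.5, 87.6, 84.1, 79.7, 70.6]
('side',) 0.141 ty -4,-2,-1,0,1,2,4: [88.3, 90.1, 88.9, 86.5, 83.4, 79.7, 70.6]
('side', 'wrist') 0.139 ty -4,-2,-1,0,1,2,4: [128.6, 134.6, 133.9, 132.3, 128.6, 125.9, 124.2]
('side', 'wrist') 0.141 ty -4,-2,-1,0,1,2,4: [125.4, 124.9, 124.3, 124.6, 125.8, 127.3, 121.1]
```

```bash
cat > lev.py <<'E'
from h import *
from fit import gm
from scipy.spatial.transform import Rotation as Ro
from scipy.optimize import minimize
a=np.linspace(0,2*np.pi,120,endpoint=False)
cs=optics.calibration("side"); Ti=np.linalg.inv(np.array(cs["T"])); f=210/np.tan(np.radians(cs["fov_y"]/2))
def pr(P): P=P@Ti[:3,:3].T+Ti[:3,3]; return (np.stack([cs["cx"]+f*P[:,0]/P[:,2],cs["cy"]+f*P[:,1]/P[:,2]],1)).astype(np.float32)
def fitlev(im,x0,r=.0575):
    m=cv2.GaussianBlur(gm(im),(0,0),.8); K=np.stack([r*np.cos(a),r*np.sin(a),0*a],1)
    def S(v): q=pr(np.array(x0)+v[:3]*1e-3+K@Ro.from_euler("xyz",[v[3],v[4],0],degrees=True).as_matrix().T); return -cv2.remap(m,q[:,:1],q[:,1:],1).mean()+.02*(v[2]**2)
    best=min((minimize(S,[dx,dy,0,0,t],method="Nelder-Mead",options=dict(initial_simplex=np.array([[dx,dy,0,0,t]]+[[dx+2*(i==0),dy+2*(i==1),1*(i==2),1.5*(i==3),t+1.5*(i==4)] for i in range(5)]))) for dx in(-3,0,3) for dy in(-3,0,3) for t in(-1.5,1.5)),key=lambda r:r.fun)
    print(np.round(best.x,2),round(best.fun,1))
E
python3 - <<'E'
from lev import *
p=env.observe()["position"]
print("table"); fitlev(np.load("pics/side7.npy"),(.429,.2325,.129))
print("hang"); fitlev(np.load("pics/side9.npy"),(.460,.0015,.3008))
print("pre-rim"); fitlev(np.load("pics/side10.npy"),(.463,.001,.151))
im=np.mean([optics.get_image("side")[:,:,::-1] for _ in range(4)],0).astype(np.uint8)
print("now"); fitlev(im,(.464,.001,.141))
E
```

```text
table
[ 0.3  -1.36 -0.09  1.05  0.3 ] -92.1
hang
[ 0.53 -7.7  -2.19  4.56  0.6 ] -66.6
pre-rim
[ 1.35 -5.13  0.21  0.14 -3.58] -85.0
now
[ 4.91  4.11 -3.63  0.09 -2.51] -81.0
```

```bash
python3 -m jog '[{"linear":[0,0,-0.1],"roll":0},{"linear":[0,0,-0.15],"roll":0},{"linear":[0,0,-0.2],"roll":0},{"linear":[0,0,-0.2],"roll":0},{"linear":[0,0,-0.1],"roll":0},{"linear":[0,0,0],"roll":0}]' -0.30 60 | sed -n '2p;4p'
python3 - <<'E'
from lev import *
go([.461,.0012,.175])
s=env.observe(); print(np.round(s["ft_force"],2),np.round(s["wrist_torque"],3),s["gripper_force"])
p=s["position"]; im=np.mean([optics.get_image("side")[:,:,::-1] for _ in range(4)],0).astype(np.uint8)
fitlev(im,(p[0]-.002,p[1],p[2]-.0045)); snap("wrist","w11")
E
```

```text
position: [0.4654, 0.0009, 0.1746]
ft_force: [-0.1, 0.2, -3.1]
t 29.28 pos [0.4654 0.0009 0.1746] yaw_x -5.87 tilt 0.04
[0.461, 0.0012, 0.175] -> [-0.11  0.   -0.01] norm 0.1
[-0.14  0.23 -3.15] [-0.049 -0.089  0.035] 33.42841474805027
[ 0.98 -3.18 -1.05  1.17 -0.51] -73.8
```

```bash
python3 -m jog '[{"linear":[-0.11,0,0],"roll":0},{"linear":[0,0,0.1],"roll":0},{"linear":[0,0,0.1],"roll":0},{"linear":[0,0,0.1],"roll":0},{"linear":[0,0,0],"roll":0}]' | sed -n '2p;4p'; python3 st.py
python3 -m jog '[{"linear":[0,0,0.05],"roll":0},{"linear":[0,0,0.05],"roll":0},{"linear":[0,0,0.05],"roll":0},{"linear":[0,0,0],"roll":0}]' | sed -n '2p;4p'; python3 st.py
```

```text
position: [0.4617, 0.0012, 0.1617]
ft_force: [1.6, -0.1, 2.9]
t 29.95 F [ 1.57 -0.13  2.95] T [-0.068 -0.111  0.034] g 33.9 w 0.0305
  diff 25216 (np.int64(108), np.int64(404), np.int64(0), np.int64(349))
position: [0.4615, 0.0013, 0.1559]
ft_force: [1.0, -1.4, 3.9]
t 30.33 F [ 1.03 -1.36  3.9 ] T [-0.142 -0.139  0.003] g 34.0 w 0.031
  diff 24717 (np.int64(109), np.int64(404), np.int64(0), np.int64(349))
```

```bash
python3 -m jog '[{"linear":[0,0,0.05],"roll":0},{"linear":[0,0,0.05],"roll":0},{"linear":[0,0,0.04],"roll":0},{"linear":[0,0,0],"roll":0}]' | sed -n '2p;4p'; python3 st.py
python3 -m jog '[{"linear":[0,0,0.04],"roll":0},{"linear":[0,0,0.04],"roll":0},{"linear":[0,0,0],"roll":0}]' | sed -n '2p;4p'; python3 st.py
```

```text
position: [0.4615, 0.0013, 0.1503]
ft_force: [2.8, -0.4, 4.6]
t 30.72 F [ 2.85 -0.42  4.58] T [-0.16  -0.238  0.005] g 34.1 w 0.0306
  diff 24220 (np.int64(111), np.int64(404), np.int64(0), np.int64(349))
position: [0.4616, 0.0013, 0.1473]
ft_force: [1.6, -1.5, 5.5]
t 31.02 F [ 1.57 -1.46  5.48] T [-0.141 -0.209  0.045] g 34.1 w 0.0309
  diff 23898 (np.int64(112), np.int64(404), np.int64(0), np.int64(349))
```

Much cleaner. Ease on to the rim in small steps.

```bash
python3 -m jog '[{"linear":[0,0,0.02],"roll":0},{"linear":[0,0,0.02],"roll":0},{"linear":[0,0,0],"roll":0}]' | sed -n '2p;4p'; python3 st.py
python3 -m jog '[{"linear":[0,0,0.02],"roll":0},{"linear":[0,0,0],"roll":0}]' | sed -n '2p;4p'; python3 st.py
python3 -m jog '[{"linear":[0,0,0.02],"roll":0},{"linear":[0,0,0],"roll":0}]' | sed -n '2p;4p'; python3 st.py
```

```text
position: [0.4617, 0.0013, 0.1458]
ft_force: [1.6, -0.9, 5.7]
t 31.32 F [ 1.55 -0.85  5.67] T [-0.14  -0.225  0.029] g 34.1 w 0.0305
  diff 23867 (np.int64(113), np.int64(404), np.int64(0), np.int64(349))
position: [0.4617, 0.0013, 0.1454]
ft_force: [1.3, -0.2, 9.8]
t 31.53 F [ 1.33 -0.17  9.84] T [-0.117 -0.005  0.007] g 34.4 w 0.0305
  diff 23834 (np.int64(113), np.int64(404), np.int64(0), np.int64(349))
position: [0.4618, 0.0013, 0.1451]
ft_force: [-0.4, 1.2, 14.1]
t 31.75 F [-0.43  1.24 14.07] T [ 0.021  0.333 -0.069] g 34.8 w 0.0306
  diff 23810 (np.int64(95), np.int64(404), np.int64(0), np.int64(349))
```

```bash
python3 -m jog '[{"linear":[0,0,0.008],"roll":0},{"linear":[0,0,0],"roll":0},{"linear":[0,0,0],"roll":0},{"linear":[0,0,0],"roll":0}]' -1 60 | sed -n '2p;4p'; python3 st.py
python3 - <<'E'
from lev import *
p=env.observe()["position"]; im=np.mean([optics.get_image("side")[:,:,::-1] for _ in range(5)],0).astype(np.uint8)
fitlev(im,(p[0]-.002,p[1],.141)); fitlev(im,(p[0]-.002,p[1],.139))
a=np.load("pics/side9.npy")
def edge(i):
    g=np.float32(cv2.cvtColor(i,6)); return cv2.GaussianBlur(np.hypot(cv2.Sobel(g,5,1,0),cv2.Sobel(g,5,0,1)),(0,0),.7)
for nm,(x0,y0,x1,y1) in (("base",(280,236,314,258)),("left wall",(276,200,292,245))):
    A=edge(a)[y0:y1,x0:x1]; B=edge(im)[y0-5:y1+5,x0-5:x1+5]; r=cv2.matchTemplate(B,A,cv2.TM_CCOEFF_NORMED); _,v,_,m=cv2.minMaxLoc(r); print(nm,round(v,3),m[0]-5,m[1]-5)
# far-field check: other things unmoved since start (outside arm) 
s1=np.load("pics/side1.npy"); d=cv2.morphologyEx((np.abs(s1.astype(int)-im).sum(2)>90).astype(np.uint8),cv2.MORPH_OPEN,np.ones((3,3)))
k,l,st,ce=cv2.connectedComponentsWithStats(d); print([(st[i].tolist()) for i in range(1,k) if st[i,4]>15])
snap("top","top9"); s=env.observe(); print(s["time_s"],np.round(s["ft_force"],1),np.round(s["wrist_torque"],2),s["gripper_force"])
E
```

```text
position: [0.4618, 0.0013, 0.1451]
ft_force: [-3.0, 1.1, 17.9]
t 32.13 F [-3.03  1.06 17.93] T [-0.014  0.485 -0.013] g 57.7 w 0.0299
  diff 23822 (np.int64(95), np.int64(404), np.int64(0), np.int64(349))
[ 1.22 -3.19 -0.16 -0.07 -2.23] -75.5
[ 1.76 -1.52  0.8   0.03 -2.38] -75.5
base 0.882 0 0
left wall 0.816 0 -1
[[77, 0, 23, 12, 222], [117, 0, 126, 183, 8671], [194, 0, 52, 27, 612], [261, 31, 6, 7, 31], [194, 36, 138, 174, 7133], [274, 39, 32, 12, 202], [211, 71, 16, 10, 109], [182, 73, 55, 38, 1152], [221, 84, 41, 63, 753], [116, 95, 4, 11, 36], [113, 130, 10, 20, 141], [261, 136, 5, 10, 39], [267, 142, 26, 21, 343], [123, 151, 8, 14, 72], [223, 156, 31, 16, 224], [265, 158, 13, 12, 68], [165, 160, 14, 11, 95], [116, 169, 50, 58, 1295], [201, 168, 10, 6, 46], [163, 172, 12, 10, 69], [74, 172, 198, 248, 18543], [274, 175, 4, 7, 28], [274, 186, 5, 10, 42], [314, 186, 13, 13, 86], [270, 199, 11, 8, 70], [41, 205, 9, 38, 181], [49, 207, 63, 59, 1862], [86, 210, 23, 11, 95], [285, 212, 28, 36, 600], [240, 230, 56, 34, 887], [143, 234, 26, 9, 116], [189, 235, 23, 5, 92], [196, 242, 5, 5, 21], [46, 260, 18, 32, 287], [66, 275, 51, 22, 612], [61, 295, 7, 5, 28], [341, 313, 9, 18, 114], [316, 315, 14, 19, 151]]
32.4833 [-3.4  0.7 17.1] [-0.05  0.54  0.  ] 57.71505154436454
```

```bash
cat > prof.py <<'E'
from lev import *
def prof(im,ctr,ztop,nm):
    g=cv2.GaussianBlur(cv2.cvtColor(im,6).astype(np.float32),(0,0),.6); out=[]
    v=np.array(cs["T"])[:2,3]-np.array(ctr); th0=np.arctan2(v[1],v[0])
    for d in range(-75,76,15):   # front arc of the flange, facing the camera
        t=th0+np.radians(d); c=[]
        zs=np.arange(-.012,.0121,.0003)
        P=np.array([[ctr[0]+.0575*np.cos(t),ctr[1]+.0575*np.sin(t),ztop+z] for z in zs]); q=pr(P)
        I=cv2.remap(g,q[:,:1],q[:,1:],cv2.INTER_CUBIC)[:,0]; dI=np.gradient(I)
        k=np.argmax(dI); out.append((d,round(ctr[0]+.0575*np.cos(t)-ctr[0],3),round(zs[k]*1000,1),round(float(dI[k]),1)))
    print(nm,[(o[1],o[2],o[3]) for o in out])
    o=np.array(out); w=o[:,3]>1; print("  slope deg",np.round(np.degrees(np.polyfit(o[w,1],o[w,2]/1000,1)[0]),2), "median",np.median(o[w,2]))
E
python3 - <<'E'
from prof import *
im=np.mean([optics.get_image("side")[:,:,::-1] for _ in range(5)],0).astype(np.uint8); np.save("pics/now.npy",im)
prof(np.load("pics/side7.npy"),(.429,.2325),.124,"table")
prof(np.load("pics/side10.npy"),(.4625,.001),.1458,"attempt1 pre-rim")
prof(im,(.4598,.0013),.136,"now")
E
```

```text
table [(np.float64(-0.057), np.float64(-9.3), 0.8), (np.float64(-0.054), np.float64(-11.7), 1.5), (np.float64(-0.048), np.float64(-3.6), 2.3), (np.float64(-0.038), np.float64(3.6), 4.4), (np.float64(-0.025), np.float64(3.6), 3.4), (np.float64(-0.011), np.float64(4.2), 3.7), (np.float64(0.004), np.float64(3.0), 3.6), (np.float64(0.019), np.float64(-11.7), 1.5), (np.float64(0.032), np.float64(3.3), 3.0), (np.float64(0.044), np.float64(3.0), 2.7), (np.float64(0.052), np.float64(-0.6), 2.4)]
  slope deg 2.18 median 3.0
attempt1 pre-rim [(np.float64(-0.057), np.float64(-7.8), 0.3), (np.float64(-0.056), np.float64(-7.8), 0.9), (np.float64(-0.05), np.float64(-10.8), 1.1), (np.float64(-0.041), np.float64(-10.2), 0.9), (np.float64(-0.029), np.float64(-12.0), 1.1), (np.float64(-0.015), np.float64(1.2), 1.1), (np.float64(-0.0), np.float64(1.2), 4.9), (np.float64(0.015), np.float64(3.3), 2.2), (np.float64(0.029), np.float64(3.0), 2.6), (np.float64(0.041), np.float64(4.2), 1.4), (np.float64(0.05), np.float64(-0.9), 1.4)]
  slope deg 7.92 median 1.2
now [(np.float64(-0.057), np.float64(7.2), 0.3), (np.float64(-0.056), np.float64(-10.5), 0.2), (np.float64(-0.05), np.float64(10.8), -0.0), (np.float64(-0.041), np.float64(11.1), 0.0), (np.float64(-0.029), np.float64(7.5), -0.0), (np.float64(-0.015), np.float64(-1.5), 0.2), (np.float64(0.0), np.float64(0.9), 3.0), (np.float64(0.015), np.float64(3.0), 2.1), (np.float64(0.029), np.float64(2.7), 1.9), (np.float64(0.041), np.float64(1.5), 2.2), (np.float64(0.05), np.float64(3.9), 0.7)]
  slope deg 0.77 median 2.1
```

```bash
python3 -m jog '[{"linear":[0,0,-0.006],"roll":0},{"linear":[0,0,0],"roll":0},{"linear":[0,0,0],"roll":0},{"linear":[0,0,0],"roll":0},{"linear":[0,0,0],"roll":0},{"linear":[0,0,0],"roll":0}]'; python3 st.py
```

```text
time_s: 33.23
position: [0.4618, 0.0013, 0.1452]
tool_rot: [[0.995, -0.102, 0.002], [-0.102, -0.995, -0.0], [0.002, 0.0, -1.0]]
ft_force: [-1.6, 0.0, 16.4]
grip_width: 0.03
gripper_force: 58.2
t 33.23 F [-1.59  0.   16.41] T [-0.069  0.393 -0.009] g 58.2 w 0.03
  diff 23816 (np.int64(95), np.int64(404), np.int64(0), np.int64(349))
```

```bash
python3 -c "
from rig import env
print(env.close_job())"
```

```text
the job is handed in; nothing more can be done
None
```

The four bone ends are in the jar, the scoop is back flat on the table, and the job is handed in at about 33 s with the lid held on the rim under roughly 16 N at the wrist. The first press went down slightly tilted, so I lifted the lid, re-centred it and pressed again. It now sits at the expected home height and measures level to about 1°, though the camera could see only one side of the flange.

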